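# Roll the hex blank groove-up into the feed bed and pedal it home

## Task

Turn the hexagonal wooden blank over by one face so that its grooved face is on top, and lay it lengthwise in the feed bed, between the pusher plate and the end stop. Then press the hooded foot pedal fully down to its stop, keep it down for a moment so that the pusher shoves the blank home against the end stop, and let the pedal come all the way up again. Leave the glue bottle, the offcut and the try square where they are.

Things in the scene. Friction and masses are not known exactly. Their poses are not given: they have to be found in the camera images.
- blank_center (a point): centre of the loose hexagonal oak blank (0.16 kg): prism 66 mm long along y (flat ends at y = +/-33 mm, good to pinch), 60 mm across flats, faces 34.6 mm wide. It starts lying on a plain face, z up, the grooved face being the upper slanting one on its +x side, outward normal (sin 60, 0, cos 60 deg). A 60 degree roll about its y axis, top towards -x, brings the groove up.
- blank_groove (a point): middle of the grooved face of the blank, at the surface, 30 mm from blank_center along that face's outward normal; same axes. The groove, 14 mm wide and 6 mm deep, runs the full length. With the groove on top this point is 30 mm above blank_center.
- feeder: fixed aluminium feed bed, origin on the bench under the middle of the loading space; bed surface at z = 12 mm. The blank lies along y between two steel rails 8 mm high, in a channel x = -27 to +27 mm. Base 120 mm wide (x), y = -218 to +93 mm. Grey drive box behind the pusher: y = -213 to -123 mm, top z = 64 mm.
- bed (a point): centre of the bed surface in the loading space, 12 mm above the feeder's origin, same axes. Lay the blank here: 37 mm are then free at each end, to the end stop (dark plate, face at y = +70 mm, 90 mm wide, 44 mm high) and to the drawn-back pusher plate (face at y = -70 mm, 48 mm wide, 37 mm high). Home, the blank's centre is at y = +37 mm.
- pusher (a joint): travel of the pusher plate along the feeder's +y (m): 0 drawn back, 0.073 fully out (its face then 67 mm from the stop's: the blank's length and 1 mm). The pedal drives it in proportion (0.332 m per rad) and it returns with the pedal.
- pedal_unit: fixed hooded foot pedal, origin on the bench under its middle, open front to -x. Base 190 x 130 x 10 mm. Sheet hood: roof x = -35 to +95 mm, z = 120 to 123 mm; side walls at y = +/-58 mm (inside). Pedal hinge line along y at x = -60 mm, z = 26 mm: most of the pedal is under the roof, reached through the front with the tool leaning back towards -x.
- tread (a point): point on the pedal's upper surface, mid-width, 70 mm from the hinge, under the hood: about 47 mm above the bench at rest, 32 mm when down. The pedal is a plate 84 mm wide, 8 mm thick, from 2 to 132 mm from the hinge, rising 0.25 rad towards +x at rest.
- pedal (a joint): pedal angle (rad): 0 at rest (up), 0.22 at its lower stop. Spring-returned; pressed 60 mm from the hinge it needs about 6 N to start and 15 N to reach the stop, with the blank in the bed (more if pressed nearer the hinge), and the force climbs steeply once it is on the stop.
- glue: bystander: white glue bottle with an orange cap, 56 mm across, 130 mm tall; origin at the centre of its underside
- offcut: bystander: pale softwood offcut lying flat, 45 x 150 x 20 mm (x, y, z); origin at the centre of its underside
- square: bystander: try square lying flat; dark wooden stock 22 x 100 x 16 mm (x, y, z) centred at the origin, steel blade 25 mm wide reaching to x = +141 mm at y = +37 mm; origin under the stock
Mind the look-alikes: they are no part of the job. There is more than one size of the part that bears blank_center; the job needs the largest. What is shaped like the pedal_unit but pink is not meant.

How it is judged (in metres and radians):
On the way, in this order (a step that is already met when the one before it is completed fails the run):
1. the blank lies in the channel of the bed, groove on top, let go (z of blank_groove in the frame of feeder between 0.068 and 0.076 m and x of blank_center in the frame of feeder between -0.01 and 0.01 m and y of blank_center in the frame of feeder between -0.045 and 0.045 m and contact force between blank and the fingers below 0.1 N), for 0.2 s.
2. the pedal is held down at its stop and the pusher has shoved the blank home against the end stop (value of joint pedal above 0.205 rad and y of blank_center in the frame of feeder above 0.033 m), for 0.3 s.
At the end, for the whole second after the job is handed in: The blank lies in the bed's channel (within 10 mm of its middle line, in line within 0.12 rad), groove on top, its end within 4 mm of the end stop; the pedal is up again (below 0.02 rad) and the pusher drawn back; the bystanders have not been moved by more than 30 mm (z of blank_groove in the frame of feeder between 0.068 and 0.076 m and x of blank_center in the frame of feeder between -0.01 and 0.01 m and y of blank_center in the frame of feeder between 0.033 and 0.042 m and angle between the y axis of blank_center and the y axis of feeder, either way round below 0.12 rad and value of joint pedal below 0.02 rad); the robot touches nothing.
It fails at once if the glue bottle is moved or knocked over (distance of glue from where it was at the start of the episode above 0.03 m or angle between glue's own z axis and vertical above 0.5 rad).
It fails at once if the offcut is moved (distance of offcut from where it was at the start of the episode above 0.03 m).
It fails at once if the try square is moved (distance of square from where it was at the start of the episode above 0.03 m).
It also fails if it takes over 61 s, if anything falls off the work surface, if the arm or the gripper's body presses on something with over 40 N, if the wrist force passes 120 N, or if a joint passes its speed limit or range.

## Robot

A 6-joint arm with a two-finger parallel gripper is mounted at the origin on the work surface. World frame = base frame: x ahead of the robot, y to its left, z up, the work surface at z = 0. Lengths are in mm, angles in degrees, forces in N, time in s.
With the tool pointing down it reaches from about 300 to 850 mm from the base axis. Payload 4.2 kg.
Tool frame: the origin (TCP) lies on the centre line of the jaws, within the pads' length; the fingertips stand env.nose_length ahead of it and the grasp point (between the pads) lies 2 mm behind it (env.nose_length is the distance from the TCP to the fingertips, in mm); z points along the fingers, y is the direction in which the jaws open and shut (so a half turn about z gives the same grasp; the last joint's range is limited). The gripper opens to 91 mm and grips with 3 to 60 N. Pads are 32 mm wide; open, the fingers measure 118 mm over their backs; the gripper's body (76 mm by 178 mm) begins 60 mm behind the grasp point.
Start: joints at [-72.995, 18.312, 89.639, -0, 72.044, -1.146], TCP at [179.131, -546.4, 230.976] pointing down, gripper open.
Joint ranges: [-177.97, 177.97], [-48.28, 115.42], [12.27, 149.76], [-77.06, 257.06], [2.81, 150.46], [-146.56, 146.56]. Speed limits (degrees/s): [147.25, 147.25, 180, 180, 180, 180].

## Interface

Orientations are given as [roll, pitch, yaw] about the fixed x, y, z axes, in that order (R = Rz(yaw) Ry(pitch) Rx(roll)).
In Python, from workcell import env gives the robot as it stands. The module is installed in compiled form; this text tells all that it offers.
- The arm moves only by the tool jog_arm, never from a script. Its argument "deltas" is a list that holds one entry, the list of rows, each a list of 5 numbers: the shift along the tool's x, y, z in m, then the turn about the tool's z in degrees, then the finger opening in m, from 0 to 0.0912. A call has 1 to 20 rows; each row is the pose to reach, as a shift and turn from the pose commanded when the call began, along the tool's axes at that moment; what a row does not reach only later rows make up. A row lasts 1/12 s, in which the tool goes at most 41.7 mm and 7.16 degrees, less where a joint would pass 70% of its speed; a pose out of reach is approached as far as the arm can. A call with a gripper value outside its range is refused whole. The fingers move at their own pace and stop on an object; "grip_force" is the grip in N (left out, the last holds). Time passes only in rows, so rows that repeat a pose let the fingers close. It gives the time, the measured TCP pose, the force and the opening at its end, in the units of the state.
- env.state(): the state, without advancing time (a new reading comes with each control period).
- env.grab_frame(name): name is "scene" or "top" or "wrist"; returns the picture (400x640x3 uint8, red, green, blue); there is no depth.
- env.camera_params(name): a dict with "fx", "fy", "cx", "cy" (pixels), "k1" (the pictures are not rectified: a ray, as slopes to the right and down, at radius r is drawn at 1 + k1 r^2 times it, then the intrinsics apply), "xyz" and "orientation" of the camera in the world. Camera axes: x right, y down, z forward; pixel columns grow to the right and rows downward; lengths in mm; the calibration is good to about 2 mm. A picture is of the moment at which its call begins: read the wrist's pose just before it. camera_params takes no time and is no camera call; for the wrist camera it gives the pose at the moment of the call.
- env.job_done(): hands the job in, once; it reports no verdict.
Trained networks look in the newest picture that a camera, given by its name, has taken for a name from the list of things; names that differ only in an ending like _2 or _b are one class to them, and where a whole thing is asked for, a point or a joint stands for the part that bears it (a point fixed in the world has none). Each returns a list of dicts, best first, with "conf" (0 to 1); they miss things now and then, are a little off and sometimes report something else, mostly with a low value. They report only what shows in the picture. A call takes as long as a camera call. They do not tell look-alikes from the thing itself.
- env.look_for(camera, label): "xyz" ([x, y, z] in mm, in world coordinates, good to about 4 mm: the middle of the surface that is visible of it).
The state is a dict: "time_s": time; "qpos": joint angles; "qvel": joint speeds; "effort": joint torques, N m; "ee_pos": TCP position; "ee_rot": TCP orientation; "force": force on the tool from outside, world axes, zero at the start; "torque": the same for the moment, N m; "gripper_width": finger opening in mm.
Only numpy, scipy, OpenCV 4.12 (cv2) and the standard library are available. Lean on these libraries where they do the work, as an engineer would, in place of code of your own. Each camera call takes 0.05 s, during which the arm holds its last target.

## Working session

There is one attempt and no reset: what is moved stays moved. The work goes in short steps, Python scripts to look and compute and a tool call to move; the robot and the scene stay as the last step left them, time stands still between calls to the robot, and variables do not carry over. Pictures are saved under pics/ and viewed, and the job is handed in when it is done.

Besides the shell and the picture viewer there is one more tool, called by a JSON object that holds its "name" and its "arguments", one argument or row to a line. jog_arm: Moves the arm, as the interface text tells. Its arguments: {"type":"object","properties":{"deltas":{"type":"array"},"grip_force":{"type":"number"}},"required":["deltas"]}

```bash
mkdir -p pics
python3 - <<'E'
from workcell import env
import cv2,numpy as np
s=env.state();print({k:np.round(v,2).tolist() for k,v in s.items()}); print(env.nose_length)
for n in ["scene","top","wrist"]:
    print(n,env.camera_params(n))
    im=env.grab_frame(n);cv2.imwrite(f"pics/a_{n}.png",im[:,:,::-1])
E
```

```text
{'time_s': 0.0, 'qpos': [-72.99, 18.35, 89.71, -0.0, 72.04, -1.15], 'qvel': [0.03, -0.04, 0.07, 0.07, -0.03, 0.02], 'effort': [-0.0, -41.25, -23.2, 0.07, 0.05, -0.0], 'ee_pos': [178.98, -545.93, 230.14], 'ee_rot': [-179.9, -0.0, 18.15], 'force': [-0.19, 0.28, -0.61], 'torque': [-0.05, 0.0, 0.01], 'gripper_width': 91.47}
17.0
scene {'fx': 373.1801909648993, 'fy': 373.1801909648993, 'cx': 314.4049332623747, 'cy': 187.9050653434078, 'k1': -0.08146297604777888, 'xyz': array([1312.32102629, -773.43997982,  753.73314831]), 'orientation': array([-123.16394851,   -0.46414211,   45.2826673 ])}
top {'fx': 362.3467004986614, 'fy': 362.3467004986614, 'cx': 317.88800600666343, 'cy': 204.6079561950609, 'k1': -0.06444238493726576, 'xyz': array([ 408.53271608,  -21.10184643, 1156.70878278]), 'orientation': array([-172.79517402,   -0.79172619,  -91.00111139])}
wrist {'fx': 319.9279516209171, 'fy': 319.9279516209171, 'cx': 317.9008339547985, 'cy': 200.03006632930845, 'k1': -0.031385549449821214, 'xyz': array([ 251.8123167 , -523.09328399,  384.72466626]), 'orientation': array([ 1.64159228e+02,  7.77902434e-02, -7.18494781e+01])}
```

View pics/a_scene.png

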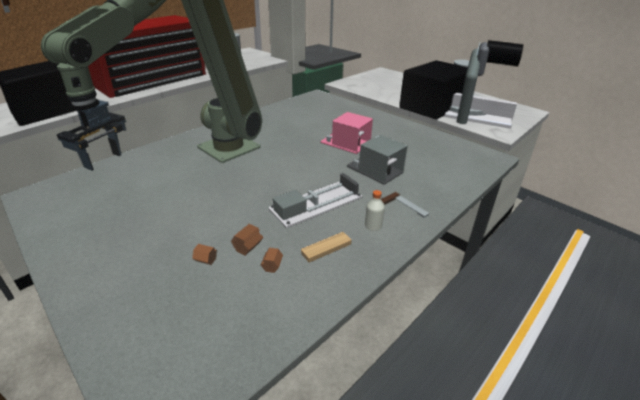

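View pics/a_top.png

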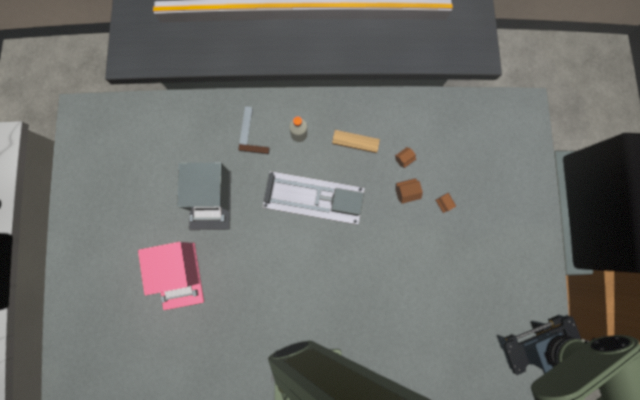

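View pics/a_wrist.png

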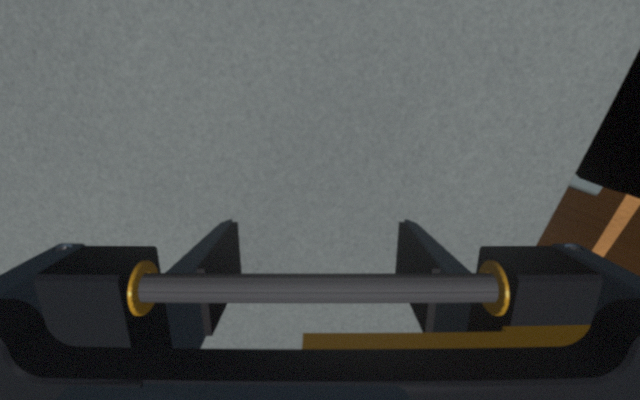

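```bash
python3 - <<'E'
import cv2,numpy as np
t=cv2.imread("pics/a_top.png");s=cv2.imread("pics/a_scene.png")
a=cv2.resize(t[130:240,165:265],None,fx=4,fy=4,interpolation=cv2.INTER_CUBIC)
b=cv2.resize(t[140:220,380:470],None,fx=4,fy=4,interpolation=cv2.INTER_CUBIC)
b=cv2.copyMakeBorder(b,0,a.shape[0]-b.shape[0],0,0,cv2.BORDER_CONSTANT)
cv2.imwrite("pics/b_top.png",np.hstack([a,b]))
a=cv2.resize(s[100:200,310:420],None,fx=4,fy=4,interpolation=cv2.INTER_CUBIC)
b=cv2.resize(s[210:280,185:285],None,fx=3.6,fy=3.6,interpolation=cv2.INTER_CUBIC)
b=cv2.copyMakeBorder(b,0,a.shape[0]-b.shape[0],0,0,cv2.BORDER_CONSTANT)
cv2.imwrite("pics/b_scene.png",np.hstack([a,b]))
E
python3 - <<'E'
from workcell import env
import numpy as np
for c in ["top","scene"]:
    for n in ["blank_center","blank_groove","feeder","bed","pedal_unit","tread","glue","offcut","square"]:
        print(c,n,[(np.round(d["xyz"],0).tolist(),round(d["conf"],2)) for d in env.look_for(c,n)])
print(env.state()["time_s"])
E
```

```text
top blank_center [([699.0, -329.0, 40.0], 0.84), ([583.0, -320.0, 57.0], 0.8), ([549.0, -439.0, 48.0], 0.69), ([579.0, 297.0, 129.0], 0.5)]
top blank_groove [([588.0, -321.0, 60.0], 0.89), ([697.0, -323.0, 45.0], 0.68), ([541.0, -440.0, 44.0], 0.5)]
top feeder [([569.0, -23.0, 12.0], 0.57)]
top bed [([566.0, -26.0, 15.0], 0.71)]
top pedal_unit [([580.0, 298.0, 126.0], 0.86), ([345.0, 390.0, 122.0], 0.83)]
top tread [([590.0, -320.0, 60.0], 0.75), ([290.0, 388.0, 34.0], 0.62), ([528.0, 306.0, 38.0], 0.5)]
top glue [([772.0, 18.0, 91.0], 0.93)]
top offcut [([755.0, -163.0, 25.0], 0.7)]
top square [([767.0, 183.0, 10.0], 0.92)]
scene blank_center [([603.0, -339.0, 48.0], 0.8), ([710.0, -332.0, 39.0], 0.72), ([564.0, -452.0, 35.0], 0.7)]
scene blank_groove [([710.0, -333.0, 32.0], 0.94), ([565.0, -454.0, 37.0], 0.87), ([601.0, -339.0, 42.0], 0.76), ([575.0, -48.0, 40.0], 0.68)]
scene feeder [([591.0, -54.0, 22.0], 0.91)]
scene bed [([592.0, -53.0, 22.0], 0.93)]
scene pedal_unit [([619.0, 251.0, 70.0], 0.85), ([383.0, 358.0, 76.0], 0.72)]
scene tread [([762.0, -177.0, 19.0], 0.71)]
scene glue [([800.0, 4.0, 66.0], 0.89)]
scene offcut [([762.0, -175.0, 19.0], 0.83)]
scene square [([784.0, 187.0, 11.0], 0.8)]
1.05
```

View pics/b_top.png

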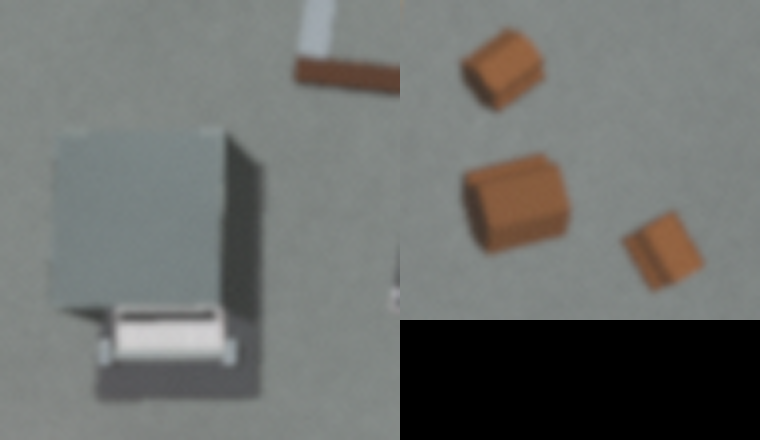

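View pics/b_scene.png

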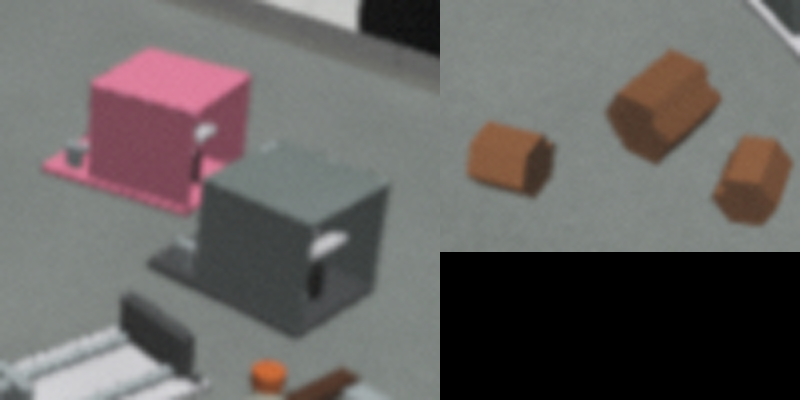

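{"name": "jog_arm", "arguments": {
  "deltas": [
    [[0.04,-0.008,-0.01,0,0.091],[0.08,-0.016,-0.02,0,0.091],[0.12,-0.024,-0.03,0,0.091],[0.16,-0.032,-0.04,0,0.091],[0.2,-0.04,-0.05,0,0.091],[0.24,-0.048,-0.06,0,0.091],[0.28,-0.056,-0.07,0,0.091],[0.32,-0.064,-0.07,0,0.091],[0.36,-0.072,-0.07,0,0.091],[0.4,-0.08,-0.07,0,0.091],[0.42,-0.085,-0.07,0,0.091],[0.42,-0.085,-0.07,0,0.091],[0.42,-0.085,-0.07,0,0.091]]
  ]
}}

```text
time_s: 2.13
ee_pos: [552.4, -334.1, 300.4]
ee_rot: [-180.0, 0.1, 18.3]
force: [0.5, 0.2, 0.3]
gripper_width: 91.1
```

Run:
```python
from workcell import env
import cv2,numpy as np
s=env.state();print(s["time_s"],s["ee_pos"],s["ee_rot"]);print(env.camera_params("wrist"))
im=env.grab_frame("wrist");cv2.imwrite("pics/c_wrist.png",im[:,:,::-1])
for n in ["blank_center","blank_groove"]:
    print(n,[(np.round(d["xyz"],0).tolist(),round(d["conf"],2)) for d in env.look_for("wrist",n)])
```

```text
2.1333 [ 552.36189888 -334.05312338  300.35038281] [-1.79977752e+02  6.74081403e-02  1.82801815e+01]
{'fx': 319.9279516209171, 'fy': 319.9279516209171, 'cx': 317.9008339547985, 'cy': 200.03006632930845, 'k1': -0.031385549449821214, 'xyz': array([ 625.24007871, -310.75840874,  454.78289442]), 'orientation': array([ 1.64090537e+02,  8.05530036e-03, -7.17202743e+01])}
blank_center [([595.0, -327.0, 61.0], 0.94), ([699.0, -323.0, 46.0], 0.61), ([552.0, -441.0, 40.0], 0.56)]
blank_groove [([557.0, -442.0, 42.0], 0.91), ([694.0, -328.0, 48.0], 0.76), ([594.0, -328.0, 61.0], 0.57)]
```

View pics/c_wrist.png

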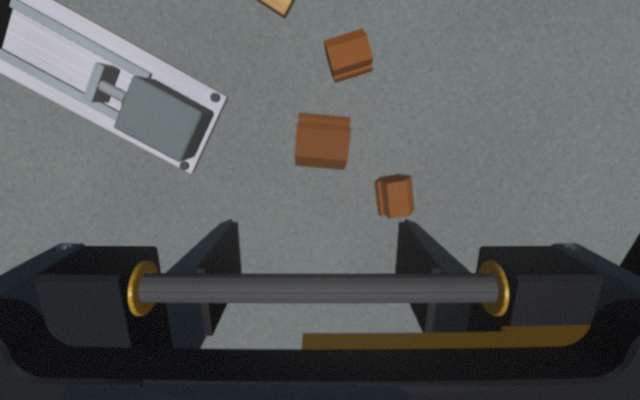

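```bash
cat > h.py <<'E'
import numpy as np,cv2
from scipy.spatial.transform import Rotation as R
def K(p): return np.array([[p["fx"],0,p["cx"]],[0,p["fy"],p["cy"]],[0,0,1.]])
def dist(p): return np.array([p["k1"],0,0,0])
def rot(p): return R.from_euler("xyz",p["orientation"],degrees=True).as_matrix()
def px2w(p,uv,z):
    uv=np.array(uv,float).reshape(-1,1,2)
    n=cv2.undistortPoints(uv,K(p),dist(p)).reshape(-1,2)
    d=np.c_[n,np.ones(len(n))]@rot(p).T
    return p["xyz"]+d*((z-p["xyz"][2])/d[:,2])[:,None]
def w2px(p,X):
    X=(np.atleast_2d(X)-p["xyz"])@rot(p)
    return cv2.projectPoints(X.astype(float),np.zeros(3),np.zeros(3),K(p),dist(p))[0].reshape(-1,2)
def hexpts(c,yaw,L=66.,AF=60.,g=0):
    """12 corners; c=centre, yaw deg"""
    r=AF/np.sqrt(3);pts=[]
    for y in(-L/2,L/2):
        for k in range(6):
            a=np.radians(60*k);pts.append([r*np.cos(a),y,r*np.sin(a)])
    return np.array(pts)@R.from_euler("z",yaw,degrees=True).as_matrix().T+c
E
python3 - <<'E'
import cv2
im=cv2.imread("pics/c_wrist.png")
cv2.imwrite("pics/c_crop.png",cv2.resize(im[20:225,280:430],None,fx=3.8,fy=2.9*1.0,interpolation=cv2.INTER_CUBIC) if 0 else cv2.resize(im[25:225,285:425],None,fx=3,fy=3,interpolation=cv2.INTER_CUBIC))
E
```

```text
(no output)
```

View pics/c_crop.png

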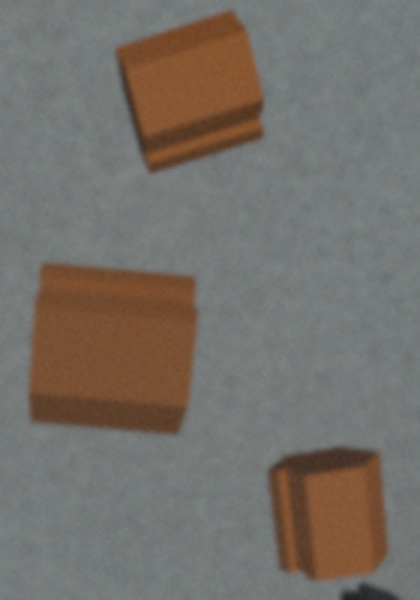

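```bash
cat > fit.py <<'E'
from h import *
from scipy.optimize import minimize
def brown(im): # BGR
    b,g,r=[im[...,i].astype(int) for i in range(3)]
    return ((r-b)>25).astype(np.uint8)
def fit(im,p,seed,yaw0,L,AF,free=False):
    m=brown(im);n,lab=cv2.connectedComponents(m)
    mm=(lab==lab[seed[1],seed[0]]).astype(np.uint8)
    S=4;x,y,w,h=cv2.boundingRect(mm);o=np.array([x-8,y-8])
    t=cv2.resize(mm[y-8:y+h+8,x-8:x+w+8],None,fx=S,fy=S,interpolation=cv2.INTER_LINEAR).astype(np.float32)
    c0=px2w(p,[seed],AF*.8)[0]
    def proj(v):
        k=v[3] if free else 1
        return w2px(p,hexpts(np.array([v[0],v[1],k*AF/2]),v[2],L*(v[4] if free else 1),AF*k))
    def cost(v):
        q=cv2.convexHull((((proj(v)-o+.5)*S-.5)*16).round().astype(np.int32))
        a=np.zeros_like(t);cv2.fillConvexPoly(a,q,1.,cv2.LINE_AA if 0 else 8,4)
        return float(np.abs(a-t).sum())/S/S
    best=None
    for dy in(-6,0,6):
        v0=[c0[0],c0[1],yaw0+dy]+([1,1] if free else [])
        sim=np.array([v0]+[list(np.array(v0)+np.eye(len(v0))[i]*[8,8,6,.1,.1][i]) for i in range(len(v0))])
        r=minimize(cost,v0,method="Nelder-Mead",options=dict(initial_simplex=sim,maxiter=600))
        if best is None or r.fun<best.fun:best=r
    return best.x,best.fun,mm.sum()
E
python3 - <<'E'
from fit import *
im=cv2.imread("pics/c_wrist.png")
p=dict(fx=319.9279516209171,fy=319.9279516209171,cx=317.9008339547985,cy=200.03006632930845,k1=-0.031385549449821214,xyz=np.array([625.24007871,-310.75840874,454.78289442]),orientation=np.array([1.64090537e+02,8.05530036e-03,-7.17202743e+01]))
print(fit(im,p,(323,140),15,66,60))
print(fit(im,p,(323,140),15,66,60,True))
print(fit(im,p,(348,55),35,45,40,True))
print(fit(im,p,(396,196),105,45,40,True))
E
```

```text
(array([ 588.10022326, -328.19428117,   13.30688761]), np.float64(78.875), np.uint64(2801))
(array([ 588.02889961, -328.16079964,   13.34996946,    0.98741645,
          0.98962949]), np.float64(51.5625), np.uint64(2801))
(array([ 699.14106074, -326.38448825,   35.20592416,    1.11023787,
          1.0670308 ]), np.float64(49.25), np.uint64(1862))
(array([ 547.82428061, -449.3666481 ,  117.46106358,    1.1008276 ,
          1.06728543]), np.float64(41.0), np.uint64(1465))
```

{"name": "jog_arm", "arguments": {
  "deltas": [
    [[0.025,0.003,0.04,1.7,0.091],[0.05,0.006,0.08,3.4,0.091],[0.0756,0.0091,0.12,5,0.091],[0.0756,0.0091,0.16,5,0.091],[0.0756,0.0091,0.2,5,0.091],[0.0756,0.0091,0.2,5,0.091],[0.0756,0.0091,0.2,5,0.091]]
  ]
}}

```text
time_s: 2.87
ee_pos: [623.3, -319.7, 97.0]
ee_rot: [-179.7, 0.4, 13.1]
force: [-0.2, 0.1, -0.1]
gripper_width: 91.1
```

```bash
cat > look.py <<'E'
import sys
from workcell import env
from h import *
def look(name,tag):
    s=env.state();p=env.camera_params(name);im=env.grab_frame(name)[:,:,::-1].copy()
    cv2.imwrite(f"pics/{tag}.png",im);return s,p,im
E
python3 - <<'E'
from look import *
from fit import fit
s,p,im=look("wrist","d_wrist")
print(s["time_s"],s["ee_pos"],s["ee_rot"])
c=np.array([588.1,-328.2,30]);q=w2px(p,[c+[0,0,30]])[0];print(q)
try: print(fit(im,p,tuple(q.astype(int)),13,66,60))
except Exception as e: print(e)
E
```

```text
2.8667 [ 623.30224725 -319.73190497   97.00211393] [-179.68124653    0.3913362    13.06751841]
[317.4613986  282.73917515]
(array([ 581.63267631, -329.27748039,    7.        ]), np.float64(64.0), np.uint64(233571))
```

View pics/d_wrist.png

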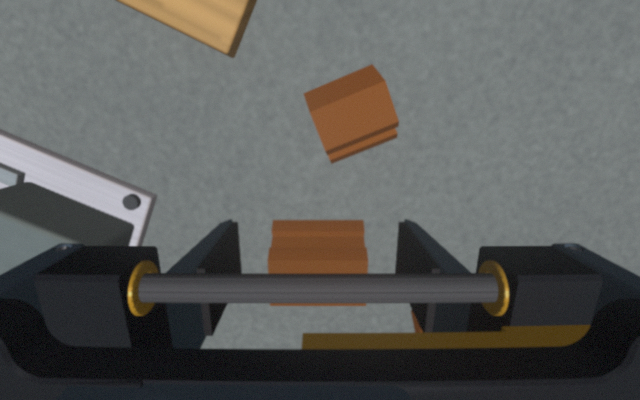

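Run:
```python
from look import *
s,p,im=look("wrist","e_wrist")
print(s["time_s"],s["ee_pos"],s["ee_rot"])
c=np.array([588.1,-328.2,30]);print(w2px(p,hexpts(c,13.3)).round(1).tolist())
cv2.imwrite("pics/e_crop.png",cv2.resize(im[190:330,220:420],None,fx=4,fy=4,interpolation=cv2.INTER_CUBIC))
```

```text
2.9167 [ 625.25327931 -320.72140952  100.60924468] [-1.79929211e+02  1.02306568e-01  1.30654665e+01]
[[359.6, 220.1], [364.3, 259.4], [362.4, 304.2], [356.7, 301.1], [353.4, 264.3], [354.5, 227.5], [271.0, 220.4], [265.9, 259.7], [268.4, 304.5], [275.0, 301.3], [278.5, 264.6], [276.9, 227.8]]
```

View pics/e_crop.png

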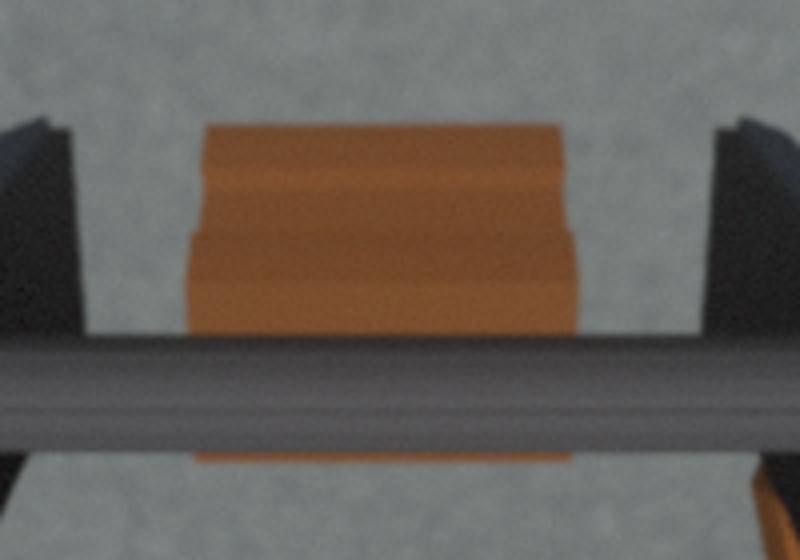

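{"name": "jog_arm", "arguments": {
  "deltas": [
    [[0,0,0.03,0,0.091],[0,0,0.06,0,0.091],[0,0,0.06,0,0.091],[0,0,0.06,0,0.091],[0,0,0.06,0,0.05],[0,0,0.06,0,0.05],[0,0,0.06,0,0.05],[0,0,0.06,0,0.05],[0,0,0.06,0,0.05],[0,0,0.06,0,0.05]]
  ],
  "grip_force": 4
}}

```text
time_s: 3.8
ee_pos: [627.4, -320.0, 42.5]
ee_rot: [179.9, -0.1, 13.1]
force: [0.9, 1.8, 6.9]
gripper_width: 66.0
```

Run:
```python
from look import *
s,p,im=look("wrist","f_wrist")
print(s["time_s"],s["ee_pos"],s["ee_rot"],s["gripper_width"],s["force"])
cv2.imwrite("pics/f_crop.png",cv2.resize(im[190:340,190:450],None,fx=3,fy=3,interpolation=cv2.INTER_CUBIC))
```

```text
3.8 [ 627.43577018 -319.97863209   42.54639373] [ 1.79917644e+02 -1.38825116e-01  1.31441798e+01] 65.99725879255182 [0.9400407  1.8198637  6.88536288]
```

View pics/f_crop.png

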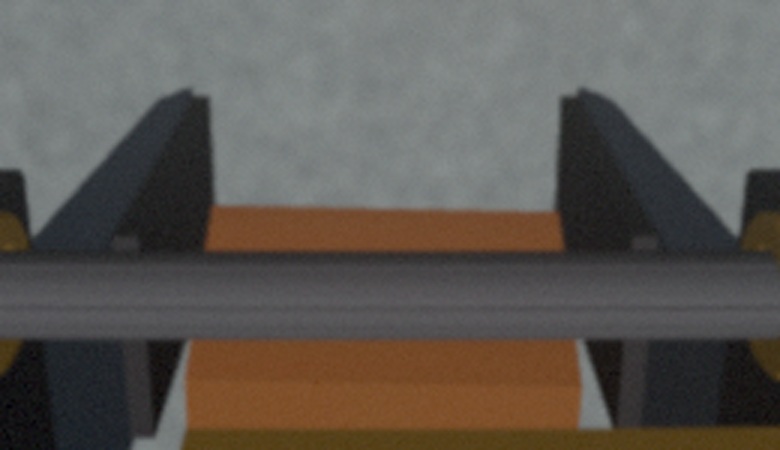

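{"name": "jog_arm", "arguments": {
  "deltas": [
    [[-0.003,0,-0.004,0,0.05],[-0.006,0,-0.0075,0,0.05],[-0.0095,0,-0.0107,0,0.05],[-0.0133,0,-0.0138,0,0.05],[-0.0175,0,-0.0165,0,0.05],[-0.0216,0,-0.019,0,0.05],[-0.0216,0,-0.019,0,0.05]]
  ],
  "grip_force": 4
}}

```text
time_s: 4.43
ee_pos: [604.3, -325.1, 60.4]
ee_rot: [180.0, 0.0, 13.1]
force: [-0.3, 0.6, 0.1]
gripper_width: 65.9
```

Run:
```python
from look import *
s,p,im=look("wrist","g_wrist")
print(s["time_s"],s["ee_pos"],s["ee_rot"],s["gripper_width"],s["force"])
a=cv2.resize(im[190:340,190:450],None,fx=3,fy=3,interpolation=cv2.INTER_CUBIC)
s,p,im=look("scene","g_scene")
q=w2px(p,[[588,-328,30]])[0].astype(int);print(q)
b=cv2.resize(im[q[1]-50:q[1]+40,q[0]-60:q[0]+60],None,fx=3,fy=3,interpolation=cv2.INTER_CUBIC)
cv2.imwrite("pics/g_crop.png",a);cv2.imwrite("pics/g_crop2.png",b)
```

```text
4.4333 [ 604.32637583 -325.148219     60.44605723] [1.79999866e+02 3.82620969e-02 1.31201346e+01] 65.91929662271015 [-0.33366133  0.55253828  0.07717865]
[246 239]
```

View pics/g_crop.png

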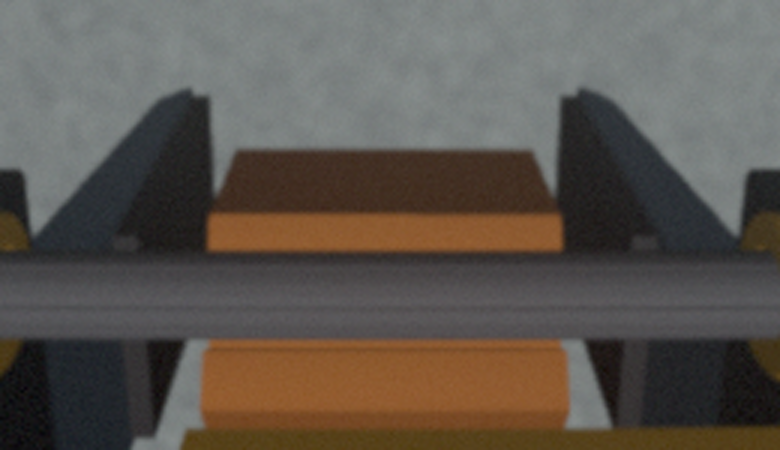

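View pics/g_crop2.png

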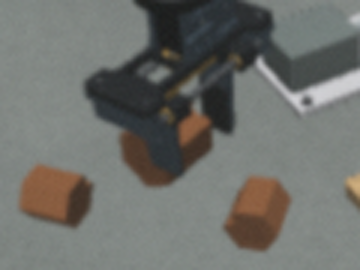

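{"name": "jog_arm", "arguments": {
  "deltas": [
    [[-0.0045,0,-0.0018,0,0.05],[-0.009,0,-0.0031,0,0.05],[-0.0137,0,-0.0042,0,0.05],[-0.0185,0,-0.0047,0,0.05],[-0.023,0,-0.0048,0,0.05],[-0.028,0,-0.0046,0,0.05],[-0.029,0,-0.0046,0,0.05],[-0.029,0,-0.0046,0,0.05]]
  ],
  "grip_force": 4
}}

```text
time_s: 5.2
ee_pos: [576.3, -331.4, 64.8]
ee_rot: [-180.0, 0.1, 13.1]
force: [-1.1, 2.0, 4.0]
gripper_width: 66.0
```

Run:
```python
from look import *
s,p,im=look("wrist","i_wrist")
print(s["time_s"],s["ee_pos"],s["ee_rot"],s["gripper_width"],s["force"])
a=cv2.resize(im[190:340,190:450],None,fx=3,fy=3,interpolation=cv2.INTER_CUBIC)
s,p,im=look("scene","i_scene")
q=w2px(p,[[560,-335,30]])[0].astype(int);print(q)
b=cv2.resize(im[q[1]-50:q[1]+40,q[0]-60:q[0]+60],None,fx=3,fy=3,interpolation=cv2.INTER_CUBIC)
cv2.imwrite("pics/i_crop.png",a);cv2.imwrite("pics/i_crop2.png",b)
```

```text
5.2 [ 576.26741127 -331.39433982   64.75333498] [-1.79966550e+02  5.10074635e-02  1.31276786e+01] 66.0155794170672 [-1.11332157  1.95582001  4.044017  ]
[238 236]
```

View pics/i_crop.png

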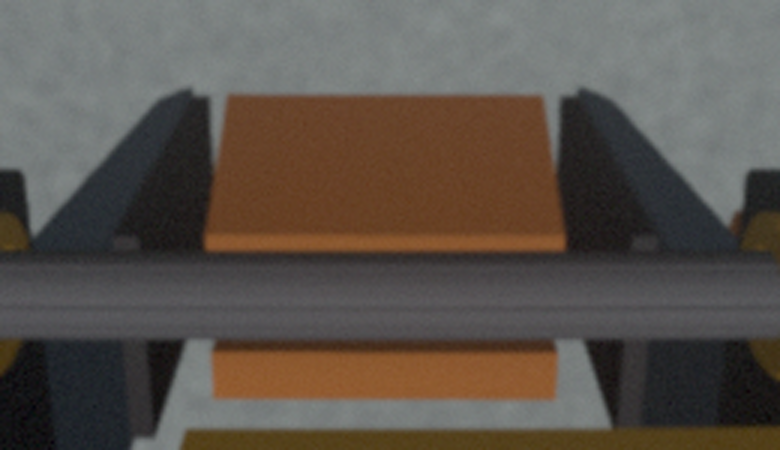

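View pics/i_crop2.png

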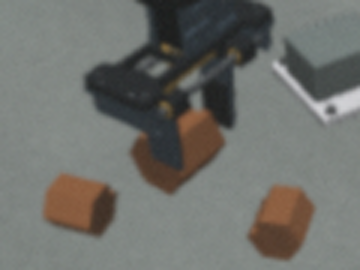

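{"name": "jog_arm", "arguments": {
  "deltas": [
    [[-0.029,0,-0.0046,0,0.091],[0,0,0,0,0.091],[0,0,0,0,0.091],[0,0,-0.03,0,0.091],[-0.02,0,-0.07,0,0.091],[-0.04,0,-0.11,0,0.091],[-0.06,0,-0.15,0,0.091],[-0.06,0,-0.15,0,0.091],[-0.06,0,-0.15,0,0.091]]
  ]
}}

```text
time_s: 6.05
ee_pos: [519.3, -346.9, 218.3]
ee_rot: [179.6, -0.3, 13.1]
force: [1.0, -0.1, -0.2]
gripper_width: 90.9
```

Run:
```python
from look import *
from fit import fit
s,p,im=look("wrist","j_wrist")
print(s["time_s"],s["ee_pos"],s["ee_rot"],s["gripper_width"],s["force"])
q=w2px(p,[[554,-336,60]])[0];print(q)
print(fit(im,p,tuple(q.astype(int)),13,66,60))
for n in ["feeder","bed","blank_center"]:
    print(n,[(np.round(d["xyz"],0).tolist(),round(d["conf"],2)) for d in env.look_for("wrist",n)])
```

```text
6.05 [ 519.29777518 -346.87232478  218.28904065] [179.62323701  -0.27101628  13.09410443] 90.9229759843392 [ 1.02348535 -0.09696895 -0.16839913]
[313.19109433 152.82705413]
(array([ 550.5456481 , -338.06207514,   12.98349573]), np.float64(129.375), np.uint64(4221))
feeder [([570.0, -108.0, 23.0], 0.96)]
bed [([570.0, -108.0, 23.0], 0.93)]
blank_center [([560.0, -335.0, 56.0], 0.96), ([549.0, -445.0, 41.0], 0.95), ([684.0, -329.0, 37.0], 0.9)]
```

View pics/j_wrist.png

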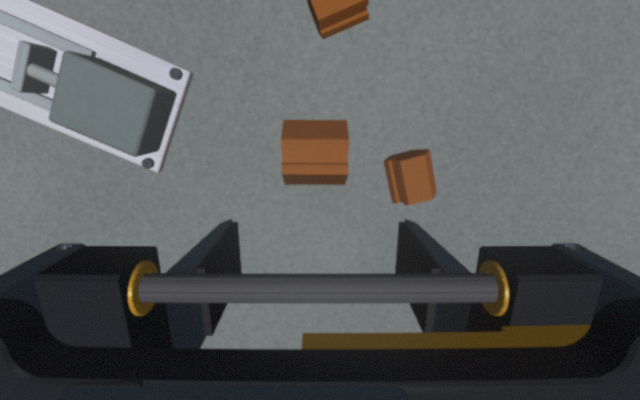

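Run:
```python
from look import *
s,p,im=look("wrist","k_wrist")
print(s["ee_pos"])
q=w2px(p,hexpts(np.array([550.5,-338,30]),13));print(q.round(0).tolist())
cv2.imwrite("pics/k_crop.png",cv2.resize(im[110:200,270:360],None,fx=6,fy=6,interpolation=cv2.INTER_CUBIC))
```

```text
[ 518.45165498 -344.42199094  211.95392474]
[[351.0, 118.0], [354.0, 138.0], [352.0, 174.0], [349.0, 184.0], [347.0, 164.0], [348.0, 133.0], [286.0, 118.0], [284.0, 138.0], [285.0, 174.0], [288.0, 184.0], [290.0, 164.0], [289.0, 133.0]]
```

View pics/k_crop.png

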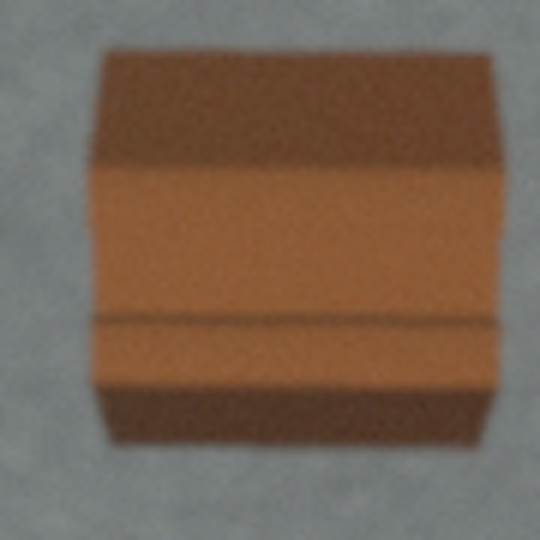

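Run:
```python
from look import *
from fit import fit
s,p,im=look("wrist","l_wrist")
print(s["time_s"],s["ee_pos"],s["ee_rot"],np.round(s["qvel"],1))
q=w2px(p,[[554,-336,60]])[0]
v=fit(im,p,tuple(q.astype(int)),13,66,60);print(v)
print(w2px(p,hexpts(np.array([v[0][0],v[0][1],30]),v[0][2])).round(1).tolist())
cv2.imwrite("pics/l_crop.png",cv2.resize(im[0:200,0:220],None,fx=3,fy=3,interpolation=cv2.INTER_CUBIC))
```

```text
6.3 [ 518.53101932 -344.40450853  211.92318514] [-1.79828647e+02  1.63024056e-01  1.31907052e+01] [ 0.1  0.1 -0.4  0.1  0.3 -0. ]
(array([ 551.06365008, -338.2246606 ,   13.14018567]), np.float64(124.0625), np.uint64(4426))
[[351.4, 117.8], [354.0, 137.6], [352.9, 173.6], [349.6, 184.0], [347.6, 163.4], [348.3, 132.9], [286.7, 117.7], [284.1, 137.5], [285.1, 173.5], [288.3, 183.9], [290.4, 163.4], [289.7, 132.8]]
```

View pics/l_crop.png

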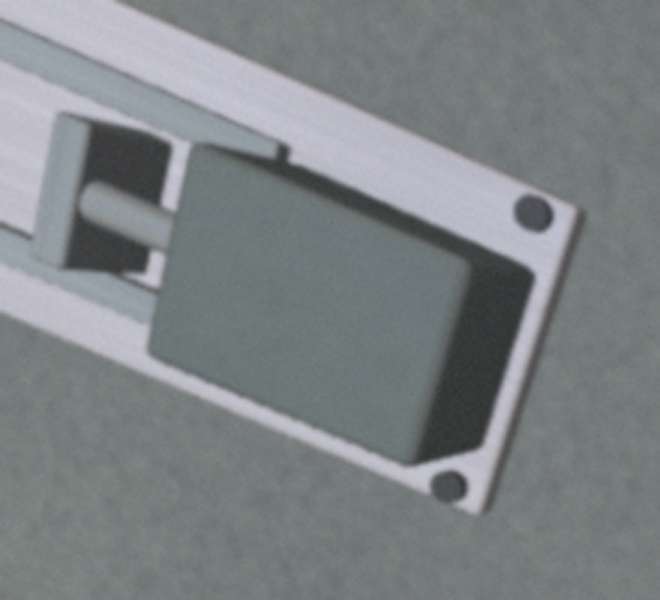

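{"name": "jog_arm", "arguments": {
  "deltas": [
    [[0.017,0.0005,0.03,0,0.091],[0.0331,0.001,0.06,0,0.091],[0.0331,0.001,0.1,0,0.091],[0.0331,0.001,0.14,0,0.091],[0.0331,0.001,0.165,0,0.091],[0.0331,0.001,0.178,0,0.091],[0.0331,0.001,0.178,0,0.091],[0.0331,0.001,0.178,0,0.091],[0.0331,0.001,0.178,0,0.05],[0.0331,0.001,0.178,0,0.05],[0.0331,0.001,0.178,0,0.05],[0.0331,0.001,0.178,0,0.05],[0.0331,0.001,0.178,0,0.05],[0.0331,0.001,0.178,0,0.05]]
  ],
  "grip_force": 20
}}

```text
time_s: 7.52
ee_pos: [551.6, -338.6, 37.8]
ee_rot: [179.9, -0.1, 13.1]
force: [-0.8, 1.4, 5.8]
gripper_width: 66.0
```

Run:
```python
from look import *
s,p,im=look("top","m_top");print(s["ee_pos"],s["ee_rot"],s["gripper_width"],s["force"])
print({k:np.round(v,3).tolist() for k,v in p.items()})
cv2.imwrite("pics/m_crop.png",cv2.resize(im[160:235,255:375],None,fx=6,fy=6,interpolation=cv2.INTER_CUBIC))
```

```text
[ 551.59514344 -338.58510032   37.75661976] [ 1.79947144e+02 -7.16911776e-02  1.31442588e+01] 65.9537774550121 [-0.82270487  1.37440049  5.7560937 ]
{'fx': 362.347, 'fy': 362.347, 'cx': 317.888, 'cy': 204.608, 'k1': -0.064, 'xyz': [408.533, -21.102, 1156.709], 'orientation': [-172.795, -0.792, -91.001]}
```

View pics/m_crop.png

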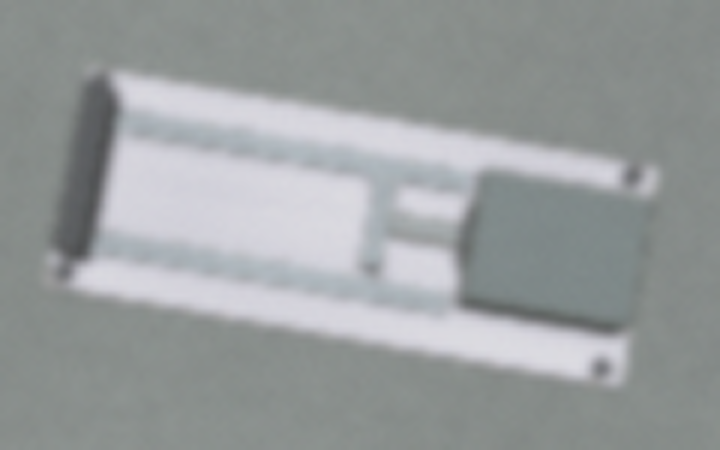

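Run:
```python
from look import *
p=env.camera_params("top")
im=cv2.imread("pics/m_top.png")
# base mask: bright
g=im[150:245,250:380].astype(int).min(2)
m=(g>170).astype(np.uint8)
cs=[(98,68),(660,165),(622,385),(48,288)]
W=px2w(p,[((c+.5)/6-.5+255,(r+.5)/6-.5+160) for c,r in cs],12)
print(W.round(1).tolist())
TL,TR,BR,BL=W[:,:2]
print([np.linalg.norm(a-b).round(1) for a,b in((TL,TR),(BL,BR),(TL,BL),(TR,BR))])
# fit similarity (rigid): model corners (x,y): TL=(+60,+93) TR=(60,-218) BR=(-60,-218) BL=(-60,93)
M=np.array([[60,93],[60,-218],[-60,-218],[-60,93.]])
from scipy.optimize import least_squares
def T(v,M):
    c,s=np.cos(v[2]),np.sin(v[2]);return M@np.array([[c,s],[-s,c]])+v[:2]
r=least_squares(lambda v:(T(v,M)-W[:,:2]).ravel(),[570,-25,0]);print(r.x[:2],np.degrees(r.x[2]),r.fun.round(1))
```

```text
[[664.7, 110.0, 12.0], [607.4, -190.5, 12.0], [489.8, -166.4, 12.0], [546.2, 136.5, 12.0]]
[np.float64(305.9), np.float64(308.1), np.float64(121.5), np.float64(120.0)]
[588.79710304  33.78681332] -10.869799907991295 [ 0.5  3.8 -0.7 -1.1 -1.  -2.6  1.2 -0.1]
```

{"name": "jog_arm", "arguments": {
  "deltas": [
    [[0,0,-0.03,0,0.05],[0,0,-0.065,0,0.05],[0,-0.005,-0.1,0,0.05],[0.005,-0.03,-0.13,4,0.05],[0.01,-0.065,-0.15,8,0.05],[0.015,-0.1,-0.165,12,0.05],[0.02,-0.138,-0.165,16,0.05],[0.026,-0.176,-0.165,20,0.05],[0.032,-0.214,-0.165,24,0.05],[0.038,-0.252,-0.165,24,0.05],[0.044,-0.29,-0.165,24,0.05],[0.05,-0.328,-0.165,24,0.05],[0.054,-0.36,-0.165,24,0.05],[0.0568,-0.383,-0.165,24,0.05],[0.0568,-0.383,-0.165,24,0.05],[0.0568,-0.383,-0.165,24,0.05],[0.0568,-0.383,-0.165,24,0.05]]
  ]
}}

```text
time_s: 8.98
ee_pos: [519.3, 46.9, 201.3]
ee_rot: [180.0, 0.0, -10.8]
force: [-0.0, -1.9, -1.5]
gripper_width: 66.0
```

Run:
```python
from look import *
env.grab_frame("top");s,p,im=look("wrist","n_wrist");print(s["time_s"],s["ee_pos"],s["ee_rot"],s["gripper_width"],s["force"],np.round(s["qvel"],1))
np.savez("n_p.npz",**p)
```

```text
9.0333 [519.36641988  46.47104055 201.34952293] [ 1.79958295e+02  4.41523457e-03 -1.08939741e+01] 66.04928365829024 [ 1.60500141  0.18188205 -1.71659093] [-0.7  0.  -0.2  0.3  0.1  0.1]
```

View pics/n_wrist.png

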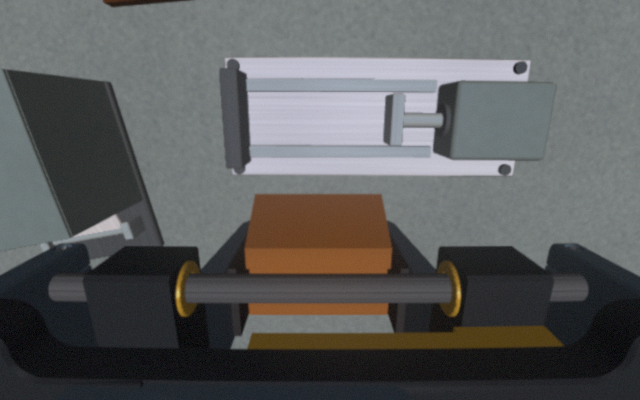

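Run:
```python
from look import *
im=cv2.imread("pics/n_wrist.png")
cv2.imwrite("pics/n_crop.png",cv2.resize(im[50:180,215:415],None,fx=4,fy=4,interpolation=cv2.INTER_CUBIC))
cv2.imwrite("pics/n_crop2.png",cv2.resize(im[50:180,380:560],None,fx=4,fy=4,interpolation=cv2.INTER_CUBIC))
```

```text
(no output)
```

View pics/n_crop.png

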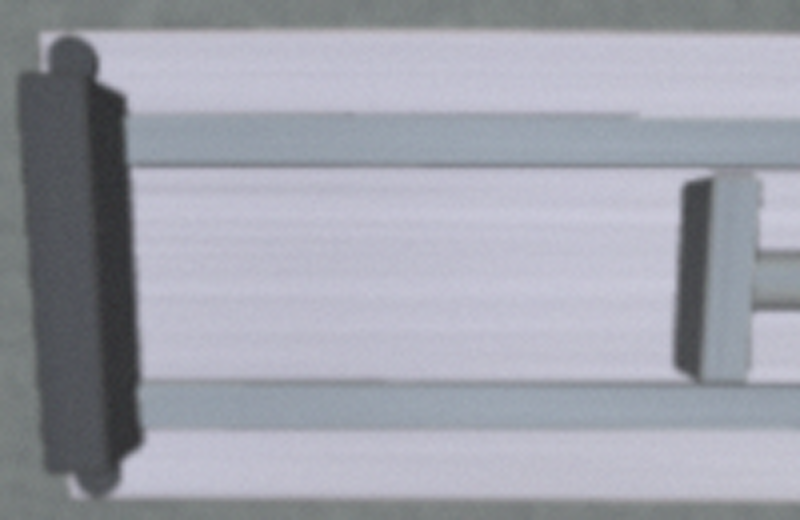

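View pics/n_crop2.png

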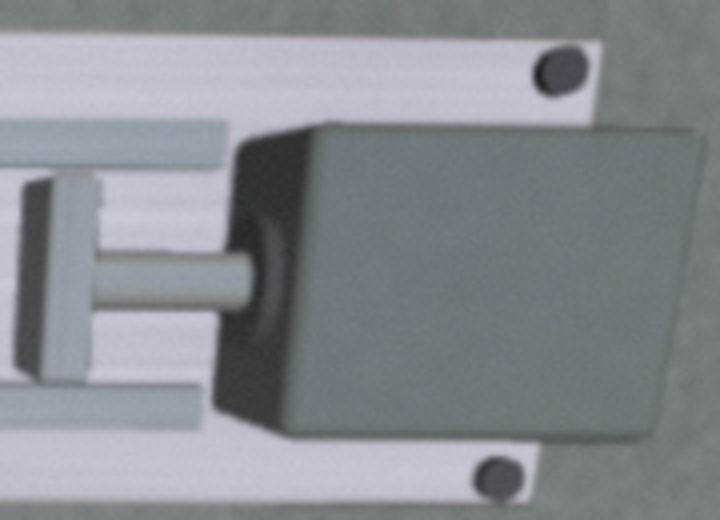

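Run:
```python
from look import *
from scipy.optimize import least_squares
z=np.load("n_p.npz");p={k:z[k] for k in z.files}
for k in("fx","fy","cx","cy","k1"):p[k]=float(p[k])
f=lambda o,l:np.array([((c+.5)/4-.5+o,(r+.5)/4-.5+50) for c,r in l])
uv=np.r_[f(215,[(40,31),(68,498)]),f(380,[(603,42),(532,503)])]
M=np.array([[60,93],[-60,93],[60,-218],[-60,-218.]])
W=px2w(p,uv,12)[:,:2];print(W.round(1).tolist())
def T(v,M):
    c,s=np.cos(v[2]),np.sin(v[2]);return M@np.array([[c,s],[-s,c]])+v[:2]
r=least_squares(lambda v:(T(v,M)-W).ravel(),[588,33,-.19]);v=r.x;print(v[:2],np.degrees(v[2]),r.fun.round(1))
def inv(W,v):
    c,s=np.cos(v[2]),np.sin(v[2]);return (W-v[:2])@np.array([[c,-s],[s,c]])
print("rail top inner",inv(px2w(p,f(215,[(200,163),(600,163),(200,383),(600,383)]),20)[:,:2],v).round(1).tolist())
print("pusher/stop bottom-ish",inv(px2w(p,f(215,[(676,300),(138,300)]),12)[:,:2],v).round(1).tolist())
```

```text
[[661.9, 112.8], [545.5, 136.4], [602.7, -190.0], [485.8, -167.8]]
[586.00772523  34.16034511] -11.091634875928614 [ 0.9  1.1 -0.5  0.6  0.3 -1.3 -0.6 -0.4]
rail top inner [[27.4, 51.6], [27.7, -48.3], [-27.2, 53.7], [-26.9, -50.5]]
pusher/stop bottom-ish [[-6.0, -70.8], [-6.5, 70.5]]
```

{"name": "jog_arm", "arguments": {
  "deltas": [
    [[0.034,0,0,0.2,0.05],[0.0677,-0.0005,0.02,0.2,0.05],[0.0677,-0.0005,0.05,0.2,0.05],[0.0677,-0.0005,0.08,0.2,0.05],[0.0677,-0.0005,0.11,0.2,0.05],[0.0677,-0.0005,0.13,0.2,0.05],[0.0677,-0.0005,0.14,0.2,0.05],[0.0677,-0.0005,0.146,0.2,0.05],[0.0677,-0.0005,0.149,0.2,0.05],[0.0677,-0.0005,0.149,0.2,0.05],[0.0677,-0.0005,0.149,0.2,0.05]]
  ]
}}

```text
time_s: 10.0
ee_pos: [587.0, 35.0, 53.8]
ee_rot: [-180.0, -0.1, -11.1]
force: [-0.1, 0.3, -1.5]
gripper_width: 66.1
```

Run:
```python
from look import *
s,p,im=look("wrist","o_wrist");print(s["time_s"],s["ee_pos"],s["ee_rot"],s["gripper_width"],s["force"])
```

```text
10.0 [586.97071446  34.95209013  53.81106901] [-1.79970916e+02 -1.49171007e-01 -1.10662981e+01] 66.11943765911859 [-0.12445273  0.25314552 -1.53201415]
```

View pics/o_wrist.png

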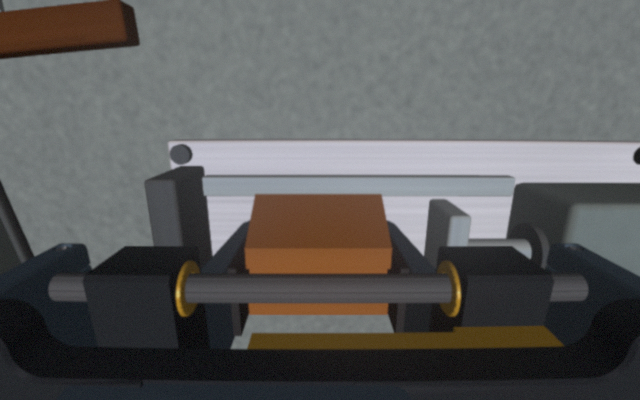

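{"name": "jog_arm", "arguments": {
  "deltas": [
    [[0,0,0.002,0,0.05],[0,0,0.0045,0,0.05],[0,0,0.0045,0,0.05],[0,0,0.0045,0,0.091],[0,0,0.004,0,0.091],[0,0,0.004,0,0.091],[0,0,0.004,0,0.091],[0,0,-0.03,0,0.091],[0,0,-0.07,0,0.091],[-0.03,0,-0.11,0,0.091],[-0.07,0,-0.15,0,0.091],[-0.07,0,-0.15,0,0.091],[-0.07,0,-0.15,0,0.091]]
  ]
}}

```text
time_s: 11.13
ee_pos: [516.4, 49.2, 206.8]
ee_rot: [-179.9, -0.3, -11.0]
force: [0.2, -0.6, 0.4]
gripper_width: 90.9
```

Run:
```python
from look import *
env.grab_frame("top");s,p,im=look("wrist","q_wrist");print(s["time_s"],s["ee_pos"],s["ee_rot"],s["gripper_width"],s["force"])
cv2.imwrite("pics/q_crop.png",cv2.resize(im[40:190,215:435],None,fx=3.5,fy=3.5,interpolation=cv2.INTER_CUBIC))
from scipy.spatial.transform import Rotation as R
def f2w(X): return np.array(X)@R.from_euler("z",-11.1,degrees=True).as_matrix().T+[586,34.2,0]
q=w2px(p,f2w([[17.3,33,72],[17.3,-33,72],[-17.3,33,72],[-17.3,-33,72]]))
print(((q-[215,40]+.5)*3.5-.5).round(0).tolist())
```

```text
11.1833 [517.24445062  48.83116412 204.73189917] [-179.93321803   -0.26590193  -11.01343636] 91.21291680841256 [0.28004933 0.1517913  0.6801103 ]
[[228.0, 201.0], [497.0, 202.0], [232.0, 344.0], [493.0, 345.0]]
```

View pics/q_crop.png

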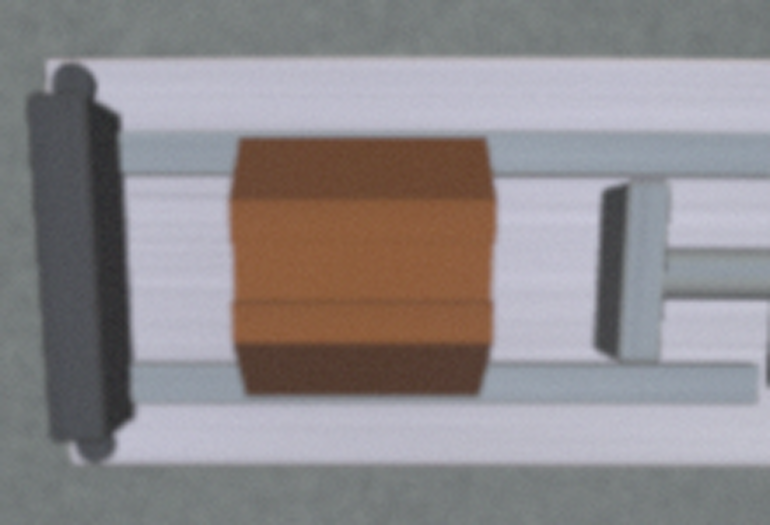

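{"name": "jog_arm", "arguments": {
  "deltas": [
    [[0.0165,0.0322,0,-3.8,0.091],[0.033,0.0645,0,-7.6,0.091],[0.05,0.0967,0,-11.5,0.091],[0.0663,0.129,0,-15.4,0.091],[0.083,0.161,0,-19.3,0.091],[0.0995,0.1935,0,-23.1,0.091],[0.116,0.226,0,-27,0.091],[0.1326,0.258,0,-31,0.091],[0.149,0.29,0,-34.7,0.091],[0.166,0.3226,0,-38.5,0.091],[0.1823,0.355,0,-42.4,0.091],[0.1989,0.387,0,-46.2,0.091],[0.1989,0.387,0,-46.2,0.091],[0.1989,0.387,0,-46.2,0.091],[0.1989,0.387,0,-46.2,0.091]]
  ]
}}

```text
time_s: 12.48
ee_pos: [638.0, -369.3, 199.8]
ee_rot: [-179.8, 0.1, 35.1]
force: [-0.1, -0.2, -0.2]
gripper_width: 90.9
```

Run:
```python
from look import *
from fit import fit
env.grab_frame("top");s,p,im=look("wrist","r_wrist");print(s["time_s"],s["ee_pos"],s["ee_rot"],np.round(s["qvel"],1))
q=w2px(p,[[699,-326.4,40]])[0].astype(int);print(q)
v=fit(im,p,tuple(q),35,48,44.4,True);print(v)
q=w2px(p,hexpts(np.array([v[0][0],v[0][1],22.2*v[0][3]]),v[0][2],48*v[0][4],44.4*v[0][3])).round(1);print(q.tolist())
c=q.mean(0).astype(int)
cv2.imwrite("pics/r_crop.png",cv2.resize(im[max(0,c[1]-50):c[1]+50,c[0]-60:c[0]+60],None,fx=6,fy=6,interpolation=cv2.INTER_CUBIC));print(c)
```

```text
12.5333 [ 638.10126268 -368.60499629  200.76923593] [-1.79841485e+02  4.68204704e-02  3.51477148e+01] [ 0.8 -1.4  0.1 -0.2  0.  -0.1]
[318 111]
(array([ 698.40295418, -325.61086343,   35.00329911,    1.00212848,
          1.03162473]), np.float64(36.875), np.uint64(2771))
[[342.7, 84.6], [344.1, 97.4], [343.5, 125.7], [341.6, 137.4], [340.4, 123.7], [340.9, 98.9], [292.4, 84.5], [290.8, 97.3], [291.3, 125.6], [293.3, 137.3], [294.7, 123.5], [294.3, 98.8]]
[317 111]
```

View pics/r_crop.png

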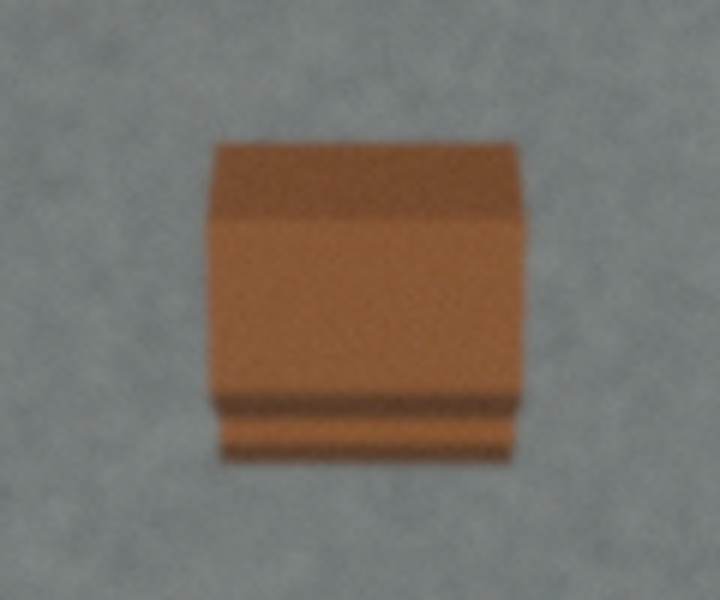

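{"name": "jog_arm", "arguments": {
  "deltas": [
    [[0.033,0,0.02,0,0.091],[0.066,-0.0005,0.05,0,0.091],[0.066,-0.0005,0.09,0,0.091],[0.066,-0.0005,0.13,0,0.091],[0.066,-0.0005,0.155,0,0.091],[0.066,-0.0005,0.164,0,0.091],[0.066,-0.0005,0.164,0,0.091],[0.066,-0.0005,0.164,0,0.03],[0.066,-0.0005,0.164,0,0.03],[0.066,-0.0005,0.164,0,0.03],[0.066,-0.0005,0.164,0,0.03],[0.066,-0.0005,0.164,0,0.03],[0.066,-0.0005,0.164,0,0.03],[0.066,-0.0005,0.164,0,0.03],[0.066,-0.0005,0.164,0,0.03]]
  ],
  "grip_force": 60
}}

```text
time_s: 13.83
ee_pos: [692.1, -331.2, 39.2]
ee_rot: [180.0, -0.0, 35.1]
force: [0.1, -0.0, 2.9]
gripper_width: 49.1
```

Run:
```python
from look import *
s,p,im=look("wrist","s_wrist");print(s["time_s"],s["ee_pos"],s["ee_rot"],s["gripper_width"],s["force"])
cv2.imwrite("pics/s_crop.png",cv2.resize(im[190:340,190:450],None,fx=3,fy=3,interpolation=cv2.INTER_CUBIC))
```

```text
13.8333 [ 692.08043353 -331.15399235   39.19399053] [ 1.79962440e+02 -1.35622004e-02  3.51465291e+01] 49.123096529457925 [ 0.11659201 -0.03426257  2.87251567]
```

View pics/s_crop.png

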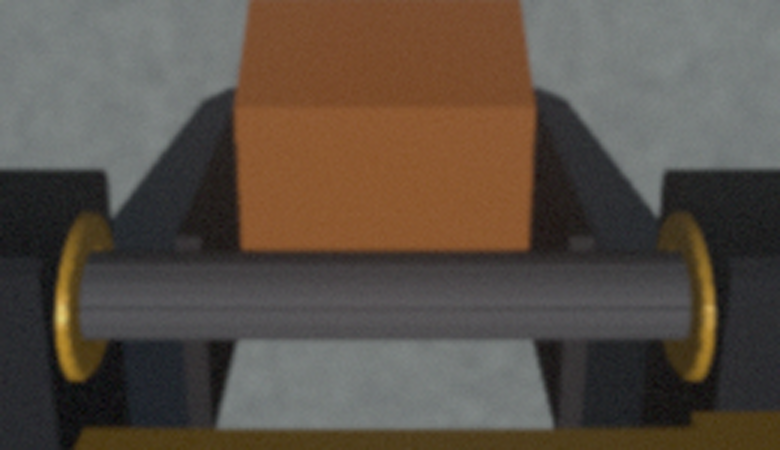

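Run:
```python
from look import *
p=env.camera_params("top")
W=px2w(p,[((c+.5)/4-.5+165,(r+.5)/4-.5+130) for c,r in [(60,133),(222,130),(57,306),(220,304)]],123)
print(W.round(1).tolist(),W.mean(0))
B=px2w(p,[((c+.5)/4-.5+165,(r+.5)/4-.5+130) for c,r in [(98,399),(260,398),(102,350),(230,350)]],10);print("base front",B.round(1).tolist())
```

```text
[[668.7, 365.8, 123.0], [668.7, 246.1, 123.0], [540.8, 363.7, 123.0], [540.4, 245.1, 123.0]] [604.669623   305.16793339 123.        ]
base front [[480.4, 370.6, 10.0], [479.4, 241.3, 10.0], [519.4, 368.4, 10.0], [517.9, 265.7, 10.0]]
```

{"name": "jog_arm", "arguments": {
  "deltas": [
    [[0,0,-0.035,0,0.03],[0,0,-0.075,0,0.03],[0,-0.01,-0.115,0,0.03],[0.01,-0.045,-0.145,2,0.03],[0.02,-0.085,-0.165,4,0.03],[0.03,-0.125,-0.185,7,0.03],[0.04,-0.165,-0.205,10,0.03],[0.05,-0.205,-0.21,13,0.03],[0.06,-0.245,-0.21,16,0.03],[0.07,-0.285,-0.21,19,0.03],[0.08,-0.325,-0.21,22,0.03],[0.09,-0.365,-0.21,25,0.03],[0.1,-0.405,-0.21,28,0.03],[0.11,-0.445,-0.21,31,0.03],[0.12,-0.485,-0.21,34,0.03],[0.128,-0.525,-0.21,35.1,0.03],[0.136,-0.565,-0.21,35.1,0.03],[0.144,-0.605,-0.21,35.1,0.03],[0.152,-0.64,-0.21,35.1,0.03],[0.16,-0.665,-0.21,35.1,0.03]]
  ]
}}

```text
time_s: 15.55
ee_pos: [437.8, 307.2, 248.4]
ee_rot: [-180.0, 0.0, 0.1]
force: [0.6, 0.4, 0.0]
gripper_width: 49.0
```

Run:
```python
from look import *
for i in range(4): env.grab_frame("top")
s,p,im=look("wrist","t_wrist");print(s["time_s"],s["ee_pos"],s["ee_rot"],s["gripper_width"],s["force"],np.round(s["qvel"],1))
np.savez("t_p.npz",**p)
```

```text
15.75 [439.49749873 305.16184733 248.13410871] [1.79934027e+02 1.69686904e-02 1.71840354e-01] 48.822278530894245 [-0.6079226  -0.0850239  -0.74926139] [-2.2 -0.4  0.3 -0.2  0.  -0.1]
```

View pics/t_wrist.png

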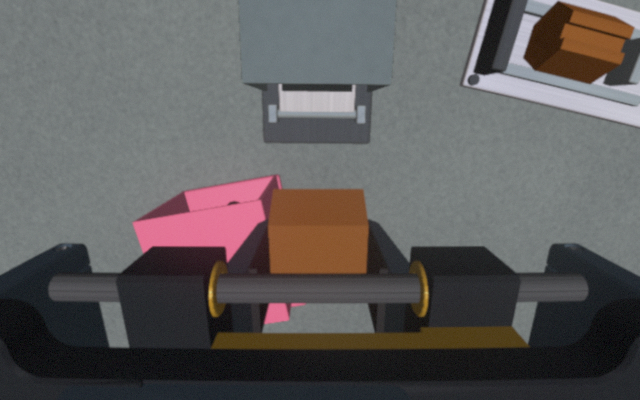

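Run:
```python
from look import *
im=cv2.imread("pics/t_wrist.png")
cv2.imwrite("pics/t_crop.png",cv2.resize(im[60:160,230:400],None,fx=4.6,fy=4.6,interpolation=cv2.INTER_CUBIC))
```

```text
(no output)
```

View pics/t_crop.png

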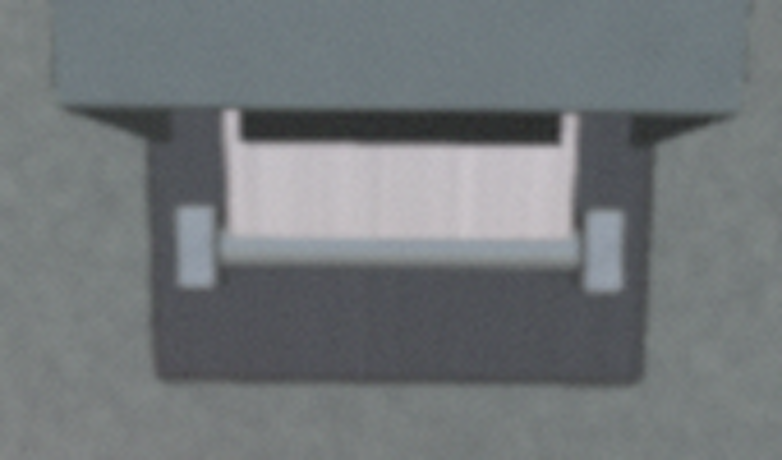

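Run:
```python
from look import *
z=np.load("t_p.npz");p={k:(float(z[k]) if z[k].ndim==0 else z[k]) for k in z.files}
f=lambda l:[((c+.5)/4.6-.5+230,(r+.5)/4.6-.5+60) for c,r in l]
print("base",px2w(p,f([(156,381),(644,383)]),10).round(1).tolist())
print("roof",px2w(p,f([(58,107),(742,111)]),123).round(1).tolist(), px2w(p,f([(58,107),(742,111)]),120).round(1).tolist())
print("hinge",px2w(p,f([(220,245),(582,245)]),30).round(1).tolist())
print("mat",px2w(p,f([(242,142),(558,142)]),40).round(1).tolist())
for n in ["pedal_unit","tread"]:
    print(n,[(np.round(d["xyz"],0).tolist(),round(d["conf"],2)) for d in env.look_for("wrist",n)])
print(env.state()["ee_pos"],env.state()["ee_rot"])
```

```text
base [[477.2, 370.1, 10.0], [477.1, 241.1, 10.0]]
roof [[537.3, 366.9, 123.0], [537.0, 243.9, 123.0]] [[537.5, 367.6, 120.0], [537.2, 243.2, 120.0]]
hinge [[512.2, 349.7, 30.0], [512.5, 261.1, 30.0]]
mat [[535.8, 342.7, 40.0], [536.0, 268.6, 40.0]]
pedal_unit [([554.0, 303.0, 126.0], 0.96), ([410.0, 407.0, 126.0], 0.83)]
tread [([528.0, 306.0, 34.0], 0.8)]
[440.3252856  303.69278301 248.38457414] [ 1.79959536e+02  6.54877389e-03 -3.50713514e-02]
```

{"name": "jog_arm", "arguments": {
  "deltas": [
    [[0.03,-0.001,0.01,0,0.03],[0.06,-0.001,0.02,0,0.03],[0.0767,-0.001,0.05,0,0.03],[0.0767,-0.001,0.09,0,0.03],[0.0767,-0.001,0.125,0,0.03],[0.0767,-0.001,0.15,0,0.03],[0.0767,-0.001,0.16,0,0.03],[0.0767,-0.001,0.16,0,0.03],[0.0767,-0.001,0.16,0,0.03],[0.0767,-0.001,0.16,0,0.03]]
  ]
}}

```text
time_s: 16.73
ee_pos: [515.3, 305.9, 92.2]
ee_rot: [-179.8, 0.1, -0.1]
force: [-14.0, 1.7, 21.0]
gripper_width: 49.1
```

Run:
```python
from look import *
s,p,im=look("scene","u_scene");print(s["time_s"],s["ee_pos"],s["ee_rot"],s["gripper_width"],s["force"])
cv2.imwrite("pics/u_crop.png",cv2.resize(im[60:240,260:440],None,fx=3.3,fy=3.3,interpolation=cv2.INTER_CUBIC))
s,p,im=look("wrist","u_wrist");print(s["ee_pos"])
```

```text
16.7333 [515.25546059 305.8984561   92.21192961] [-1.79828429e+02  1.16951728e-01 -1.32967603e-01] 49.10559500172083 [-14.02740123   1.71121845  20.97000872]
[515.26420747 305.90395667  92.23504677]
```

View pics/u_crop.png

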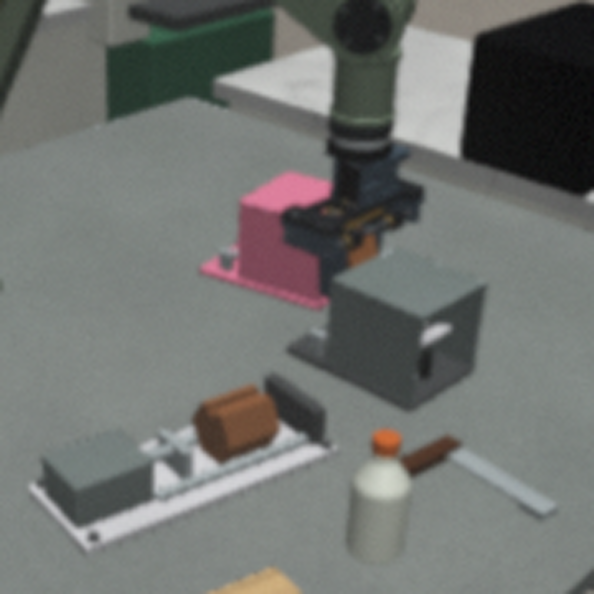

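View pics/u_wrist.png

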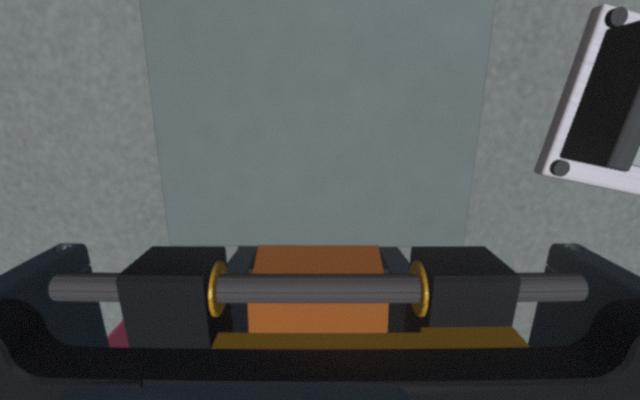

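{"name": "jog_arm", "arguments": {
  "deltas": [
    [[0,0,-0.03,0,0.03],[0,0,-0.06,0,0.03],[-0.03,0,-0.09,0,0.03],[-0.06,0,-0.09,0,0.03],[-0.06,0,-0.09,0,0.03],[-0.06,0,-0.09,0,0.03]]
  ]
}}

```text
time_s: 17.33
ee_pos: [456.3, 304.7, 179.2]
ee_rot: [-180.0, -0.1, 0.0]
force: [0.6, 0.1, -1.0]
gripper_width: 49.4
```

Run:
```python
from look import *
s,p,im=look("scene","v_scene");print(s["time_s"],s["ee_pos"],s["ee_rot"],s["gripper_width"],s["force"])
a=cv2.resize(im[80:200,290:430],None,fx=5,fy=5,interpolation=cv2.INTER_CUBIC)
cv2.imwrite("pics/v_crop.png",a)
s,p,im=look("wrist","v_wrist");print(s["ee_pos"])
```

```text
17.3333 [456.30057704 304.65926513 179.24081331] [-1.79990057e+02 -5.71046292e-02  4.20422949e-03] 49.36691539638487 [ 0.58592927  0.08498507 -0.99495   ]
[457.177855   304.90166225 178.75849744]
```

View pics/v_crop.png

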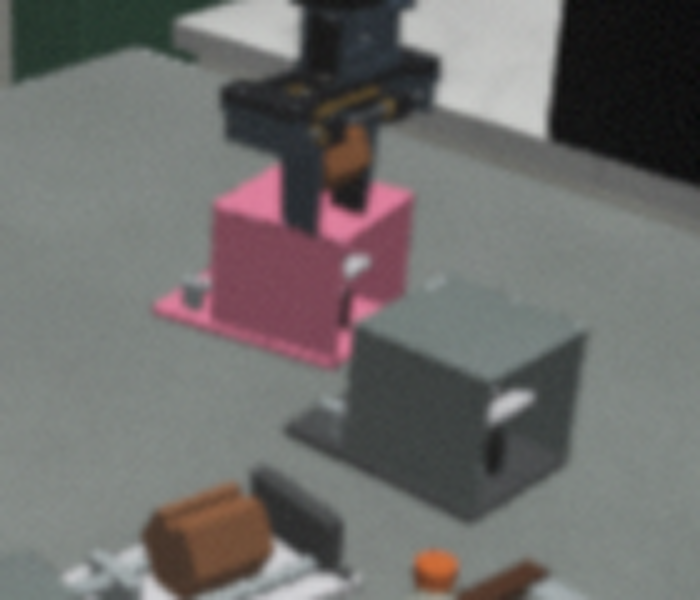

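View pics/v_wrist.png

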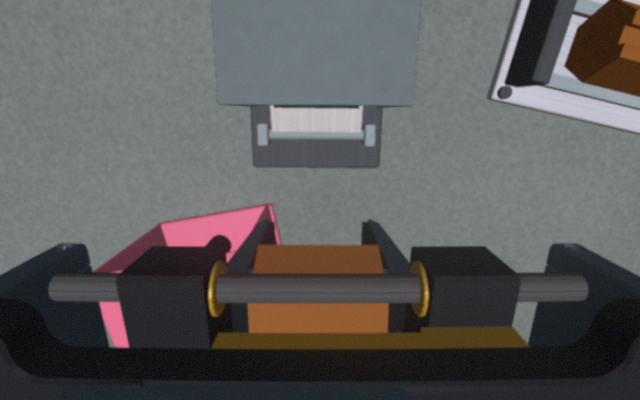

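{"name": "jog_arm", "arguments": {
  "deltas": [
    [[-0.005,0.035,0,0,0.03],[-0.01,0.075,0.02,0,0.03],[-0.017,0.115,0.05,0,0.03],[-0.017,0.115,0.09,0,0.03],[-0.017,0.115,0.125,0,0.03],[-0.017,0.115,0.15,0,0.03],[-0.017,0.115,0.154,0,0.03],[-0.017,0.115,0.154,0,0.03],[-0.017,0.115,0.154,0,0.053],[-0.017,0.115,0.154,0,0.053],[-0.017,0.115,0.154,0,0.053],[-0.017,0.115,0.154,0,0.053]]
  ],
  "grip_force": 20
}}

```text
time_s: 18.43
ee_pos: [440.8, 191.4, 25.9]
ee_rot: [-179.9, -0.2, 0.1]
force: [-1.1, -0.2, 0.4]
gripper_width: 52.8
```

Run:
```python
from look import *
s,p,im=look("scene","w_scene");print(s["time_s"],s["ee_pos"],s["ee_rot"],s["gripper_width"],s["force"])
a=cv2.resize(im[90:220,270:410],None,fx=4.5,fy=4.5,interpolation=cv2.INTER_CUBIC)
cv2.imwrite("pics/w_crop.png",a)
s,p,im=look("wrist","w_wrist");print(s["ee_pos"])
```

```text
18.4333 [440.80166086 191.39669286  25.93351738] [-1.79935896e+02 -1.78166712e-01  7.05598590e-02] 52.83845235006374 [-1.07662847 -0.20754003  0.41539468]
[440.52062396 191.29017179  25.72849176]
```

View pics/w_crop.png

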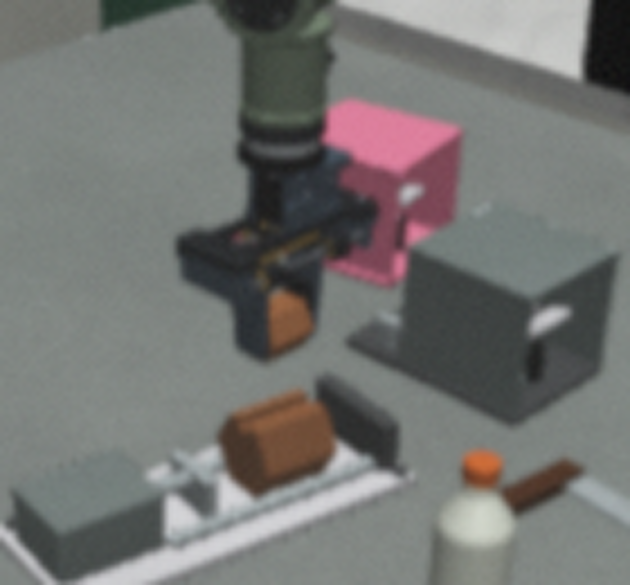

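View pics/w_wrist.png

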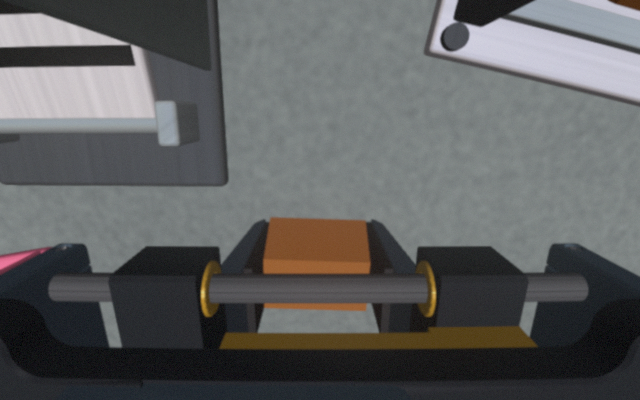

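Run:
```python
from look import *
s=env.state();p=env.camera_params("wrist")
im=cv2.imread("pics/w_wrist.png")
cv2.imwrite("pics/w_crop2.png",cv2.resize(im[205:320,220:420],None,fx=4,fy=4,interpolation=cv2.INTER_CUBIC))
print(s["ee_pos"])
for r in (218,220,222): print(r,px2w(p,[(316,r)],22.2)[0].round(1))
for r in (260,262,264): print(r,px2w(p,[(316,r)],44.4)[0].round(1))
for r in (306,309,312): print(r,px2w(p,[(316,r)],44.4)[0].round(1),px2w(p,[(316,r)],22.2)[0].round(1))
```

```text
[440.25142442 191.1821535   25.46999949]
218 [462.3 191.3  22.2]
220 [461.2 191.3  22.2]
222 [460.1 191.3  22.2]
260 [449.3 191.1  44.4]
262 [448.3 191.1  44.4]
264 [447.2 191.1  44.4]
306 [424.6 191.2  44.4] [409.6 191.3  22.2]
309 [422.9 191.2  44.4] [407.6 191.3  22.2]
312 [421.2 191.2  44.4] [405.6 191.3  22.2]
```

View pics/w_crop2.png

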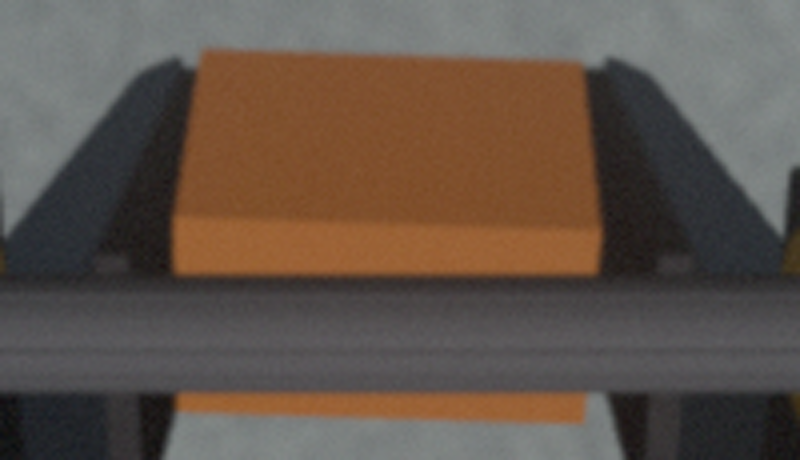

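Run:
```python
from look import *
z=np.load("t_p.npz");p={k:(float(z[k]) if z[k].ndim==0 else z[k]) for k in z.files}
print(px2w(p,[(279,177),(135,222)],123).round(0).tolist())
```

```text
[[458.0, 339.0, 123.0], [415.0, 475.0, 123.0]]
```

{"name": "jog_arm", "arguments": {
  "deltas": [
    [[0,0,-0.006,0,0.06],[-0.008,0,-0.012,0,0.06],[-0.0168,0,-0.012,0,0.06],[-0.0168,0,-0.012,0,0.06],[-0.0168,0,-0.012,0,0.06],[-0.0168,0,-0.012,0,0.03],[-0.0168,0,-0.012,0,0.03],[-0.0168,0,-0.012,0,0.03],[-0.0168,0,-0.012,0,0.03],[-0.0168,0,-0.012,0,0.03],[-0.0168,0,-0.012,0,0.03]]
  ],
  "grip_force": 60
}}

```text
time_s: 19.45
ee_pos: [423.0, 190.9, 36.5]
ee_rot: [-180.0, -0.0, 0.0]
force: [-1.2, 0.3, 0.9]
gripper_width: 49.0
```

{"name": "jog_arm", "arguments": {
  "deltas": [
    [[0,0,-0.025,0,0.03],[0.01,0,-0.053,0,0.03],[0.04,0,-0.053,0,0.03],[0.064,-0.03,-0.053,0,0.03],[0.064,-0.065,-0.053,0,0.03],[0.064,-0.1,-0.053,0,0.03],[0.064,-0.1146,-0.053,0,0.03],[0.064,-0.1146,-0.053,0,0.03],[0.064,-0.1146,-0.053,0,0.03],[0.064,-0.1146,-0.053,0,0.03]]
  ]
}}

```text
time_s: 20.28
ee_pos: [486.2, 304.2, 89.0]
ee_rot: [179.9, 0.1, 0.0]
force: [0.1, -0.6, -1.2]
gripper_width: 49.3
```

Run:
```python
from look import *
s,p,im=look("wrist","x_wrist");print(s["time_s"],s["ee_pos"],s["ee_rot"],s["gripper_width"],s["force"])
print("roof row",w2px(p,[[537.2,365,123],[537.2,245,123]]).round(0).tolist())
```

```text
20.2833 [486.22696069 304.19874626  89.04340373] [1.79907261e+02 7.40648136e-02 4.74291610e-02] 49.28909950671197 [ 0.08146803 -0.60193754 -1.17995097]
roof row [[159.0, 179.0], [469.0, 179.0]]
```

View pics/x_wrist.png

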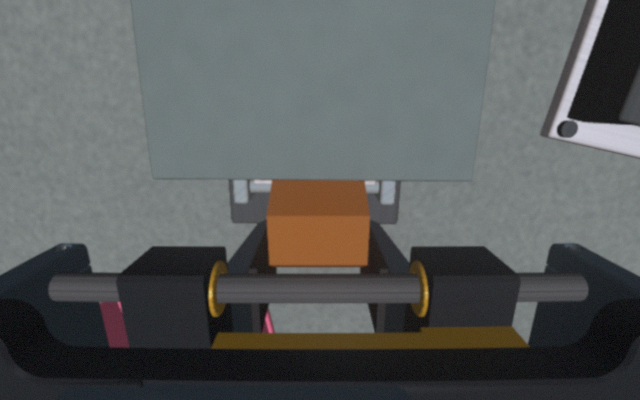

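{"name": "jog_arm", "arguments": {
  "deltas": [
    [[0.015,0,0,0,0.03],[0.0325,0,0,0,0.03],[0.0325,0,0.003,0,0.03],[0.0325,0,0.009,0,0.03],[0.0325,0,0.013,0,0.03],[0.0325,0,0.016,0,0.03],[0.0325,0,0.019,0,0.03],[0.0325,0,0.022,0,0.03],[0.0325,0,0.022,0,0.03]]
  ]
}}

```text
time_s: 21.08
ee_pos: [519.9, 304.5, 71.1]
ee_rot: [180.0, -0.2, 0.0]
force: [-7.2, -4.9, 22.2]
gripper_width: 49.0
```

Run:
```python
from look import *
s,p,im=look("wrist","y_wrist");print(s["time_s"],s["ee_pos"],s["ee_rot"],s["gripper_width"],s["force"])
```

```text
21.0833 [519.87227745 304.50622646  71.12759961] [ 1.79973437e+02 -1.98740421e-01  1.55419680e-02] 49.03327290832627 [-7.24784941 -4.93577115 22.18877451]
```

View pics/y_wrist.png

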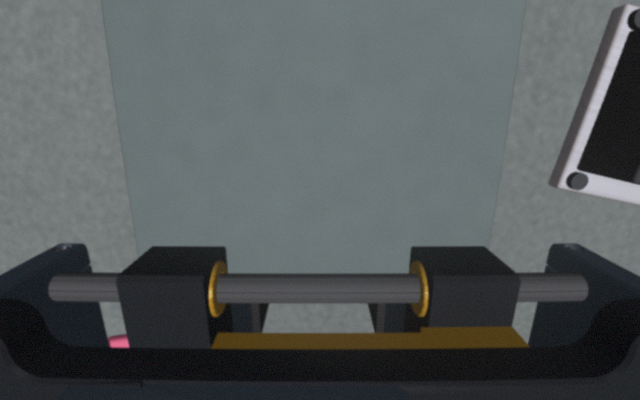

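{"name": "jog_arm", "arguments": {
  "deltas": [
    [[0,0,0.003,0,0.03],[0,0,0.006,0,0.03],[0,0,0.008,0,0.03],[0,0,0.008,0,0.03]]
  ]
}}

```text
time_s: 21.47
ee_pos: [520.2, 304.5, 66.8]
ee_rot: [-180.0, -0.4, 0.0]
force: [-15.4, -8.9, 40.1]
gripper_width: 49.1
```

Run:
```python
from look import *
s,p,im=look("top","z_top");print(s["time_s"],s["ee_pos"],s["gripper_width"],s["force"])
a=cv2.resize(im[160:235,255:375],None,fx=5,fy=5,interpolation=cv2.INTER_CUBIC)
s,p,im=look("scene","z_scene")
b=cv2.resize(im[100:230,260:420],None,fx=3.75,fy=3.75,interpolation=cv2.INTER_CUBIC)
b=b[:, :600]
cv2.imwrite("pics/z_crop.png",a);cv2.imwrite("pics/z_crop2.png",b)
```

```text
21.4667 [520.2281655  304.53291084  66.78921259] 49.103323865534406 [-15.39506995  -8.86645927  40.10951104]
```

View pics/z_crop.png

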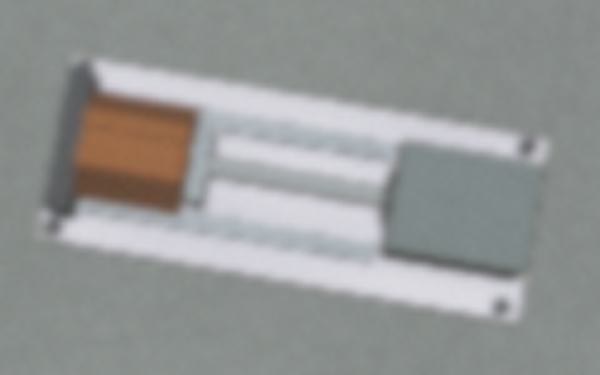

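View pics/z_crop2.png

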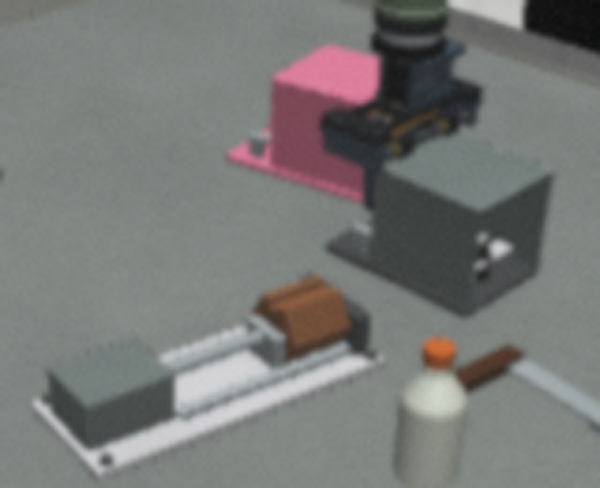

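{"name": "jog_arm", "arguments": {
  "deltas": [
    [[0,0,0.002,0,0.03],[0,0,0.004,0,0.03],[0,0,0.004,0,0.03],[0,0,0.004,0,0.03],[0,0,0.004,0,0.03],[0,0,0.004,0,0.03],[0,0,0.004,0,0.03]]
  ]
}}

```text
time_s: 22.15
ee_pos: [520.1, 304.5, 66.3]
ee_rot: [-180.0, -0.4, 0.1]
force: [-19.2, -11.2, 60.2]
gripper_width: 49.3
```

Run:
```python
from look import *
from scipy.spatial.transform import Rotation as R
s,p,im=look("top","za_top");print(s["time_s"],s["ee_pos"],s["gripper_width"],s["force"])
o=[586.5,34.2,0]
def f2w(X): return np.array(X,float)@R.from_euler("z",-11.0,degrees=True).as_matrix().T+o
a=cv2.resize(im[165:215,260:310],None,fx=12,fy=12,interpolation=cv2.INTER_CUBIC)
for y,c in ((70,(0,0,255)),(-70+73,(0,255,0)),(-70+68,(255,0,0))):
    z=49 if y<60 else 44
    q=w2px(p,f2w([[-24,y,z],[24,y,z]]));q=((q-[260,165]+.5)*12-.5).round().astype(int)
    cv2.line(a,tuple(map(int,q[0])),tuple(map(int,q[1])),c,1)
cv2.imwrite("pics/za_crop.png",a)
```

```text
22.15 [520.09328628 304.50993681  66.30926693] 49.281415499382554 [-19.19644598 -11.20909366  60.19177469]
```

View pics/za_crop.png

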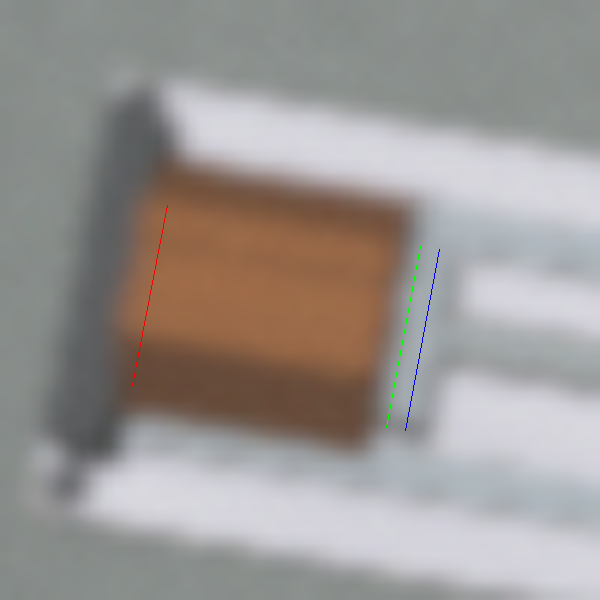

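{"name": "jog_arm", "arguments": {
  "deltas": [
    [[0,0,-0.008,0,0.03],[0,0,-0.018,0,0.03],[0,0,-0.03,0,0.03],[0,0,-0.03,0,0.03],[-0.015,0,-0.03,0,0.03],[-0.034,0,-0.03,0,0.03],[-0.034,0,-0.03,0,0.03],[-0.034,0.035,-0.035,0,0.03],[-0.034,0.075,-0.035,0,0.03],[-0.05,0.115,-0.035,0,0.03],[-0.09,0.115,-0.035,0,0.03],[-0.1,0.115,-0.035,0,0.03],[-0.1,0.115,-0.035,0,0.03]]
  ]
}}

```text
time_s: 23.28
ee_pos: [416.6, 189.1, 89.7]
ee_rot: [179.9, 0.2, 0.0]
force: [0.2, 0.1, -0.8]
gripper_width: 49.0
```

Run:
```python
from look import *
s,p,im=look("scene","zb_scene");print(s["time_s"],s["ee_pos"],s["gripper_width"],s["force"])
cv2.imwrite("pics/zb_crop.png",cv2.resize(im[90:240,260:430],None,fx=3.9,fy=3.9,interpolation=cv2.INTER_CUBIC))
s,p,im=look("wrist","zb_wrist")
```

```text
23.2833 [416.56033689 189.07644851  89.66094607] 48.96254429734692 [ 0.16280526  0.13343279 -0.8236471 ]
```

View pics/zb_crop.png

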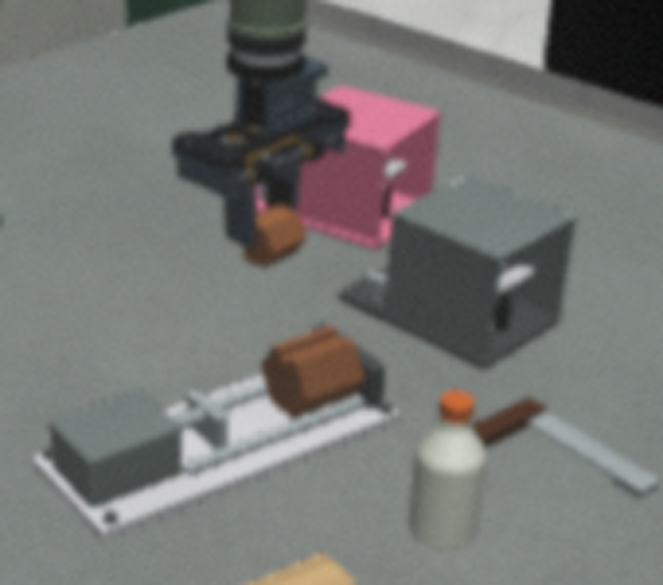

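View pics/zb_wrist.png

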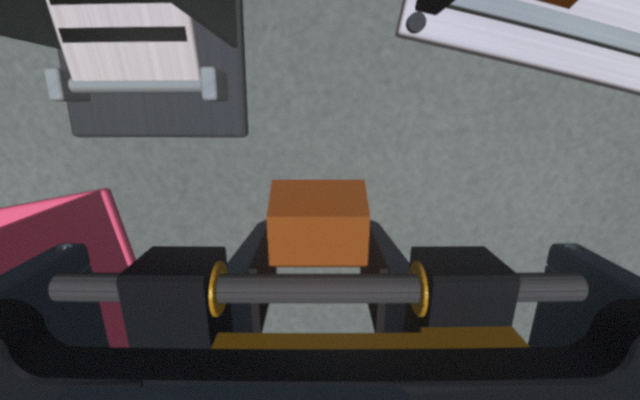

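{"name": "jog_arm", "arguments": {
  "deltas": [
    [[0,0,0.025,0,0.03],[0,0,0.045,0,0.03],[0,0,0.053,0,0.03],[0,0,0.053,0,0.03],[0,0,0.053,0,0.03],[0,0,0.053,0,0.091],[0,0,0.053,0,0.091],[0,0,0.053,0,0.091],[0,0,0.053,0,0.091],[0,0,0.02,0,0.091],[0,0,-0.02,0,0.091],[0,0,-0.06,0,0.091],[-0.03,0,-0.1,0,0.091],[-0.06,0,-0.14,0,0.091],[-0.06,0,-0.14,0,0.091],[-0.06,0,-0.14,0,0.091],[-0.06,0,-0.14,0,0.091]]
  ],
  "grip_force": 20
}}

```text
time_s: 24.8
ee_pos: [359.5, 190.5, 231.2]
ee_rot: [-179.9, -0.2, 0.1]
force: [0.4, -1.3, 0.3]
gripper_width: 90.6
```

Run:
```python
from look import *
from scipy.spatial.transform import Rotation as R
s,p,im=look("top","zc_top");print(s["time_s"],s["ee_pos"],s["gripper_width"],s["force"])
cv2.imwrite("pics/zc_full.png",im[80:320,100:480] if 0 else cv2.resize(im[80:330,120:480],None,fx=2.2,fy=2.2,interpolation=cv2.INTER_CUBIC))
a=cv2.resize(im[160:235,255:375],None,fx=6,fy=6,interpolation=cv2.INTER_CUBIC)
cv2.imwrite("pics/zc_crop.png",a)
for n,old in (("glue",(772,18)),("offcut",(755,-163)),("square",(767,183))):
    print(n,old,[(np.round(d["xyz"],0).tolist(),round(d["conf"],2)) for d in env.look_for("top",n)][:1])
```

```text
24.8 [359.52545037 190.49220456 231.21487109] 90.61878565019137 [ 0.43518849 -1.29898693  0.30621573]
glue (772, 18) [([775.0, 17.0, 90.0], 0.66)]
offcut (755, -163) [([756.0, -162.0, 20.0], 0.85)]
square (767, 183) [([764.0, 184.0, 14.0], 0.62)]
```

View pics/zc_full.png

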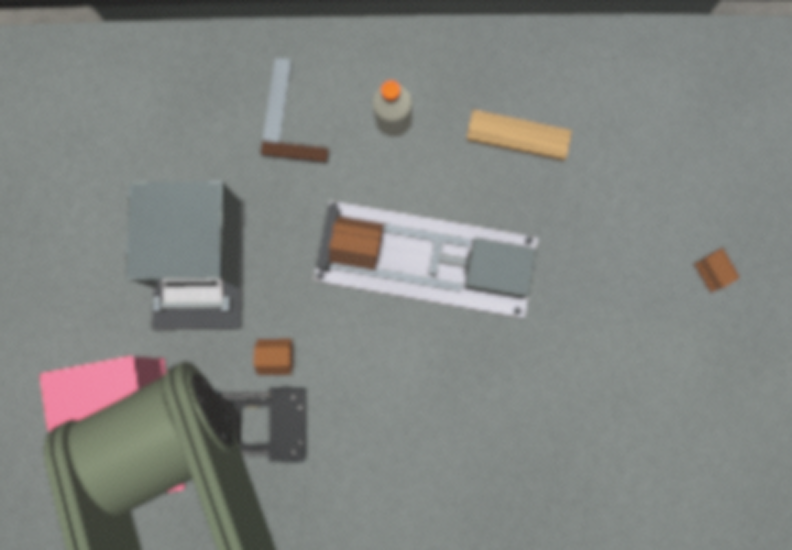

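View pics/zc_crop.png

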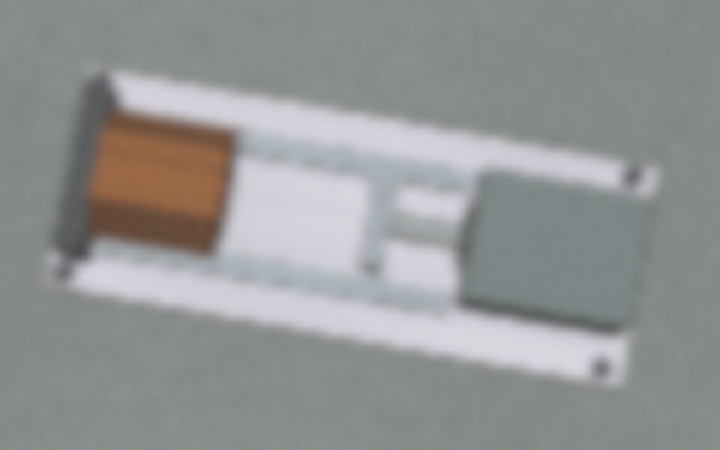

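Blank at crop (162,183) lies groove up against the end stop, the pusher is drawn back (375,225), and the gripper is clear of everything.

Run:
```python
from workcell import env
env.job_done();print(env.state()["time_s"])
```

```text
the job is handed in; nothing more can be done
the job is handed in; nothing more can be done
```

The job is done and handed in at about 25 s of the 61 s. My last pictures show everything as asked, but no verdict was reported.

**Roll and placing:** The moves cannot tilt the tool. I pinched the large blank by its ends near one edge with 4 N and rolled it 60° over its lower edge on the bench. I then re-gripped it and laid it in the bed. A picture after release showed it groove up and within about 1–2 mm of the middle of the loading space.

**Pedal:** An upright gripper would hit the hood roof before the pedal was down. I held one of the smaller look-alike blanks as an extension and pressed through the open front.
- **Failed attempt:** My first approach came straight down, and the small blank hit the hood's front edge and slid up in the grip (about 25 N). I set it down, re-gripped it and went in from the front.
- **At the stop:** The force climbed from 40 to 60 N over the last 0.5 mm. The pusher was fully out with the blank against the end stop, held for over 0.5 s.

**Last checks:**
- The blank is groove up against the end stop, the pusher is back and the pedal is up.
- The glue bottle, offcut and try square read within about 3 mm of where they started.
- The gripper touches nothing.
- The small blank I used now stands on open bench near (430, 190) mm, not where it was at the start.
- I had no direct reading of the pedal angle; I judged it from the force and the pusher position.

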